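# Put the bench ball mill in neutral and charge its jar with grinding balls

### The arm

A 6-joint arm with a two-finger parallel gripper is mounted at the origin on a cart in front of the work surface, level with it; the furniture and walls round the work are solid. World frame = base frame: x ahead of the robot, y to its left, z up, the work surface at z = 0. Lengths are in mm, angles in rad, forces in N, time in s.
With the tool pointing down it reaches from about 300 to 775 mm from the base axis. Payload 14.6 kg.
Tool frame: the origin (TCP) lies between the finger pads; the fingertips stand 17 mm ahead of it and the grasp point (between the pads) lies 2 mm behind it; z points along the fingers, y is the line along which they close (so a half turn about z gives the same grasp; the last joint's range is limited). The gripper opens to 94 mm and grips with 3 to 60 N. Pads are 16 mm wide; open, the fingers measure 119 mm over their backs; the gripper's body (75 mm by 177 mm) begins 78 mm behind the grasp point.
Start: joints at [1.128, 0.3, 1.521, -0, 1.321, -0.067], TCP at [201.856, 511.609, 222.446] pointing down, gripper open.
Joint ranges: [-3.03, 3.03], [-0.79, 2.21], [0.23, 2.52], [-1.04, 4.18], [0, 3.07], [-2.55, 2.55]. Speed limits (rad/s): [2.22, 2.22, 2.57, 3.14, 3.14, 3.14].

### API

Orientations are given as a rotation vector (axis times angle).
In Python, from rig import status, grab_frame, camera_info, ctrl gives the robot as it stands.
- The arm moves only by the tool servo_tool, never from a script. Its argument "increments" is a list of rows, each a list of 7 numbers: the shift along the tool's x, y, z in mm, then the turn, a rotation vector about the tool's x, y, z in rad, then the closure in counts, from 0 (fully open) to 255 (shut). A call has 1 to 20 rows; each row is the pose to reach, as a shift and turn from the pose commanded when the call began, along the tool's axes at that moment; what a row does not reach only later rows make up. A row lasts 1/8 s, in which the tool goes at most 62.5 mm and 10.7 degrees, less where a joint would pass 70% of its speed; a pose out of reach is approached as far as the arm can. A call with a gripper value outside its range is refused whole. The fingers move at their own pace and stop on an object; "grip_force" is the grip in N (left out, the last holds). Time passes only in rows, so rows that repeat a pose let the fingers close. It gives the time, the measured TCP pose, the force, the opening and the grip force at its end, in the units of the state.
- status.get_obs(): the state, without advancing time (a new reading comes with each control period).
- grab_frame(name): name is "side" or "top" or "wrist"; returns the picture (400x640x3 uint8, red, green, blue); there is no depth.
- camera_info(name): a dict with "K" (3x3 intrinsics, pixels), "k1" (the pictures are not rectified: a ray, as slopes to the right and down, at radius r is drawn at 1 + k1 r^2 times it, then the intrinsics apply), "cam_to_world" (4x4, takes a point from camera to world coordinates). Camera axes: x right, y down, z forward; pixel columns grow to the right and rows downward; lengths in mm; the calibration is good to about 2 mm. A picture is of the moment at which its call begins: read the wrist's pose just before it. camera_info takes no time and is no camera call; for the wrist camera it gives the pose at the moment of the call.
- ctrl.job_done(): hands the job in; it is judged then, once.
The state is a dict: "t": time; "q": joint angles; "joint_velocities": joint speeds; "joint_efforts": joint torques, N m; "tcp_pos": TCP position; "tcp_rot": TCP orientation; "ft_force": force on the tool from outside, world axes, zero at the start; "wrist_torque": the same for the moment, N m; "finger_gap": finger opening in mm; "gripper_force": force on a finger pad.
Only numpy, scipy, OpenCV 4.12 (cv2) and the standard library are available. Lean on these libraries where they do the work, as an engineer would, in place of code of your own. Each camera call takes 0.05 s, during which the arm holds its last target. There are 200 camera calls.

### The job

Get the ball mill ready for its next grind: the amber bottle blocks its gear rod, so stand that upright in the white bottle tray, and pull the rod by its black knob to the middle click position (neutral) before you open the jar. Then take the lid off, lower every grinding ball from the wooden rest gently to the bottom of the jar, dropping none in, and put the lid back fully home. Leave the rod in neutral and the white bottle and the measuring cylinder standing.

Things in the scene. Friction and masses are not known exactly. Their poses are not given: they have to be found in the camera images.
- mill: Fixed bench ball mill: low grey housing 240 x 210 mm (its own x and y), 85 mm high, with a round white porcelain jar in an aluminium jacket standing on top. Origin under the middle of the housing, on the bench; its x points from the front (aluminium plate with the gear rod, facing the robot) to the back, y to the left, z up. The jar's axis is 30 mm behind the origin. Turned differently each time.
- gear_rod (a joint): Push-pull gear rod in the mill's front face, sliding straight out along the mill's -x. 0 = pushed in (slow gear; as found), 0.020 m = middle click (neutral), 0.040 m = fully out (fast gear). A sprung detent holds it in each of the three places; it takes 7 to 8 N to leave one, the humps between lie at 0.010 and 0.030, and past a hump the rod snaps on to the next place and rests there to within 1 mm.
- rod_knob (a point): Centre of the rod's black round knob, 28 mm in diameter and 28 mm long along the rod, 55 mm above the bench. With the rod in, the knob's centre is 27 mm in front of the front face (47 mm in the middle place). A 12 mm steel rod joins it to the face; the 26 mm bushing stands 9 mm out of the face. Pinch the knob from above, fingers either side of the rod.
- jar_mouth (a point): Centre of the jar's rim, 163 mm above the bench; jar 160 mm in diameter inside, 178 mm outside, 70 mm deep, upright walls. Axes as the mill's.
- jar_floor (a point): Centre of the jar's flat inner floor, 70 mm straight below the middle of the rim. Axes as the mill's.
- jar_lid: Loose white porcelain lid of the jar, 178 mm across, 0.45 kg: a locating spigot 8 mm deep and 152 mm across (chamfered) under a flange, and in the middle on top a round knob 32 mm in diameter reaching from 40 to 62 mm above the origin, on a thinner stem; the flange's top is 23 mm above the origin at the stem. Origin: centre of the spigot's underside, z up. Seated on the jar the origin is 8 mm below the rim; on the bench it is at bench height.
- amber_bottle: Loose amber reagent bottle with screw cap, 62 mm in diameter, shoulder at about 125 mm, 136 mm high in all, 0.42 kg; grasp it round the body. It starts upright on the bench just in front of the gear rod's knob. Origin: centre of its underside, z up.
- bottle_tray: Fixed shallow white tray for reagent bottles, 140 x 220 mm outside (its own x and y), rim 22 mm high, floor and walls 4 mm thick. Origin under its middle, at bench height.
- white_bottle: White reagent bottle, 60 mm in diameter, 141 mm high, standing in the +y half of the tray; leave it standing. Origin: centre of its underside.
- ball_rest: Fixed wooden rest, 150 x 150 mm, 22 mm high, with four round dimples at x, y = +-40, +-40 mm from its middle. Origin under its middle, at bench height. There is free bench for the lid round x = 0.345, y = 0.1, or use the rusty flat plate (22 mm high) round x = 0.39, y = -0.08. The funnel of the retort stand hangs 0.28 to 0.35 m above the bench over x = 0.45 to 0.56, y = 0.01 to 0.13.
- measuring_cylinder: Bystander: glass measuring cylinder on a blue foot, 176 mm high, right of the tray. Origin: centre of its underside.
- ball_0: Loose white porcelain grinding ball, 50 mm in diameter, 0.16 kg; origin at its centre. In a dimple of the rest its centre is 39 mm above the bench. Two to four of the balls are there, each time others.
- ball_1: Loose white porcelain grinding ball, 50 mm in diameter, 0.16 kg; origin at its centre. As ball_0.
- ball_2: Loose white porcelain grinding ball, 50 mm in diameter, 0.16 kg; origin at its centre. As ball_0.
- ball_3: Loose white porcelain grinding ball, 50 mm in diameter, 0.16 kg; origin at its centre. As ball_0.
Not all that is in view belongs to the job. What is shaped like the ball_1 but pink is not meant.

How it is judged (in metres and radians):
On the way, in this order (a step that is already met when the one before it is completed fails the run):
1. the gear rod rests in its middle click place, let go of, with the lid still on the jar (value of joint gear_rod between 0.017 and 0.023 m and contact force between the fingers and mill below 0.5 N and distance between jar_lid and jar_mouth below 0.06 m), for 0.2 s.
2. all the balls lie in the jar (horizontal distance between each of ball_0, ball_1, ball_2, ball_3 and jar_floor below 0.06 m and z of ball_0 in the frame of jar_floor between 0.015 and 0.065 m and linear speed of each of ball_0, ball_1, ball_2, ball_3 below 0.05 m/s and z of ball_1 in the frame of jar_floor between 0.015 and 0.065 m and z of ball_2 in the frame of jar_floor between 0.015 and 0.065 m and z of ball_3 in the frame of jar_floor between 0.015 and 0.065 m), for 0.2 s.
At the end, for the whole second after the job is handed in: gear rod within 3 mm of its middle place; every ball at rest in the jar; lid home (centred within 8 mm, spigot in the mouth, level); amber bottle standing upright on the floor of the bottle tray (all of step 2 and value of joint gear_rod between 0.017 and 0.023 m and horizontal distance between jar_lid and jar_mouth below 0.008 m and z of jar_lid in the frame of jar_mouth below -0.0045 m and angle between jar_lid's own z axis and vertical below 0.05 rad and x of amber_bottle in the frame of bottle_tray between -0.05 and 0.05 m and y of amber_bottle in the frame of bottle_tray between -0.09 and 0.09 m and z of amber_bottle in the frame of bottle_tray below 0.01 m and angle between amber_bottle's own z axis and vertical below 0.1 rad and linear speed of amber_bottle below 0.03 m/s); the robot touches nothing.
It fails at once if the lid is taken off the jar while the mill is in gear (rod not in its middle place) (distance between jar_lid and jar_mouth above 0.12 m and (value of joint gear_rod below 0.012 m or value of joint gear_rod above 0.028 m)).
It fails at once if a ball drops into the jar (moves in it faster than 0.6 m/s, as after a fall of about 2 cm) or is pressed on the jar with over 40 N (contact force between any of ball_0, ball_1, ball_2, ball_3 and mill above 40 N or (horizontal distance between ball_0 and jar_floor below 0.075 m and z of ball_0 in the frame of jar_floor below 0.08 m and linear speed of ball_0 above 0.6 m/s) or (horizontal distance between ball_1 and jar_floor below 0.075 m and z of ball_1 in the frame of jar_floor below 0.08 m and linear speed of ball_1 above 0.6 m/s) or (horizontal distance between ball_2 and jar_floor below 0.075 m and z of ball_2 in the frame of jar_floor below 0.08 m and linear speed of ball_2 above 0.6 m/s) or (horizontal distance between ball_3 and jar_floor below 0.075 m and z of ball_3 in the frame of jar_floor below 0.08 m and linear speed of ball_3 above 0.6 m/s)).
It fails at once if the white bottle or the measuring cylinder is knocked over (angle between any of white_bottle, measuring_cylinder's own z axis and vertical above 0.5 rad).
Of ball_0, ball_1, ball_2, ball_3 only 2 to 4 are there at a start; the rules pass over those that are not, and their reading is None.
At some moment in a run one of jar_lid may be knocked a few centimetres aside while the robot is not near it.
It also fails if it takes over 210 s, if anything falls off the work surface, if the arm or the gripper's body presses on something with over 40 N, if the wrist force passes 120 N, or if a joint passes its speed limit or range.

## Working session

There is one attempt and no reset: what is moved stays moved. The work goes in short steps, Python scripts to look and compute and a tool call to move; the robot and the scene stay as the last step left them, time stands still between calls to the robot, and variables do not carry over. Pictures are saved under pics/ and viewed, at most 14 in all, crops included, and the job is handed in when it is done.

Besides the shell and the picture viewer there is one more tool, called after "Emit:" as a command line: name --pt "numbers of a row" for each row, then --argument value for the rest. servo_tool: Moves the arm, as the interface text tells. Its arguments: {"type":"object","properties":{"increments":{"type":"array","items":{"type":"array","items":{"type":"number"}}},"grip_force":{"type":"number"}},"required":["increments"]}

```bash
ls; mkdir -p pics
python3 - <<'E'
from rig import status, grab_frame, camera_info
import cv2
o=status.get_obs();print(o)
for n in("top","side"):
    f=grab_frame(n);cv2.imwrite(f"pics/{n}0.png",f[:,:,::-1]);c=camera_info(n);print(n,c)
E
```

```text
pics
{'t': 0.0, 'q': array([ 1.12838320e+00,  3.00461739e-01,  1.52158211e+00,  1.09637686e-05,
        1.32070328e+00, -6.65865159e-02]), 'joint_velocities': array([-4.04896865e-04, -7.46449942e-04, -1.50560894e-03,  5.39395684e-05,
       -3.03443956e-04,  1.00712206e-03]), 'joint_efforts': array([-3.29980794e-04, -5.31811166e+01, -3.52729332e+01,  7.07349926e-02,
        2.45210849e-02, -1.16248375e-04]), 'tcp_pos': array([201.76124091, 511.39361457, 221.89102122]), 'tcp_rot': array([-5.86826743e-01, -3.08599174e+00,  1.75065676e-03]), 'ft_force': array([-0.16285688,  0.69285175, -0.89381866]), 'wrist_torque': array([-0.01965452, -0.0033566 ,  0.03334133]), 'gripper_force': 0.0, 'finger_gap': 93.85378506912264}
top {'K': array([[378.34344318,   0.        , 312.24305645],
       [  0.        , 378.34344318, 198.41583198],
       [  0.        ,   0.        ,   1.        ]]), 'k1': 0.028632665964545254, 'cam_to_world': array([[-8.22589317e-03, -9.95501949e-01,  9.43832823e-02,
         4.01837920e+02],
       [-9.99913755e-01,  9.15510861e-03,  9.41633643e-03,
         2.26459922e+01],
       [-1.02380705e-02, -9.42976844e-02, -9.95491401e-01,
         1.07142961e+03],
       [ 0.00000000e+00,  0.00000000e+00,  0.00000000e+00,
         1.00000000e+00]])}
side {'K': array([[429.91836307,   0.        , 324.2246805 ],
       [  0.        , 429.91836307, 202.98212521],
       [  0.        ,   0.        ,   1.        ]]), 'k1': -0.09649810204580309, 'cam_to_world': array([[ 9.09777895e-01, -2.34252247e-01,  3.42680707e-01,
         3.62332478e+01],
       [-4.15090706e-01, -5.17333751e-01,  7.48375238e-01,
        -9.73222598e+02],
       [ 1.97171466e-03, -8.23098825e-01, -5.67894741e-01,
         8.98832288e+02],
       [ 0.00000000e+00,  0.00000000e+00,  0.00000000e+00,
         1.00000000e+00]])}
```

View pics/top0.png

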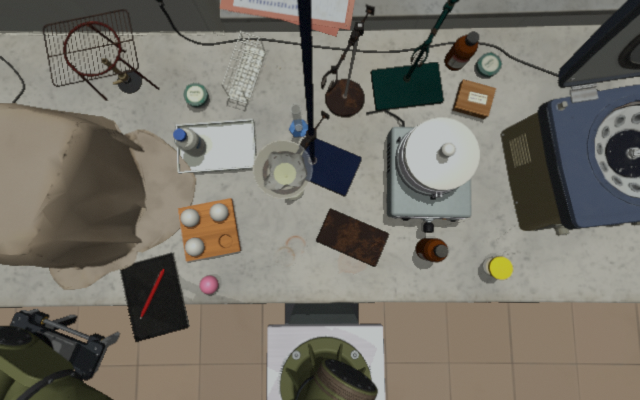

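View pics/side0.png

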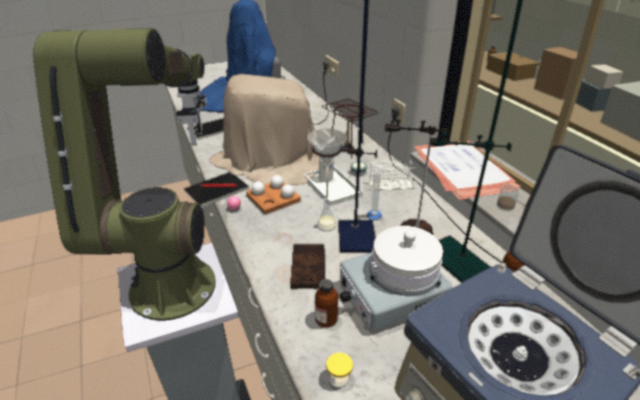

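The top view shows the mill at (430,170) and its lid knob at (448,150). The balls are at (190,217), (219,212) and (194,246), with an empty dimple at (225,241). The tray is at (216,147), the white bottle at (187,143) and the cylinder at (298,128).

Possible mix-ups:
- **Amber bottle:** (432,250) stands in front of the knob, so that is mine. The one at (463,50) behind the mill is a decoy.
- **Balls:** the three white ones on the wooden rest are mine. The pink ball at (209,285) is a decoy.
- **Knob:** the black gear knob is at (428,228).

Next I'll check these in a close crop.

```bash
cat > h.py <<'E'
import numpy as np, cv2
from rig import status, grab_frame, camera_info
def ray(ci,u,v):
    K=ci["K"];x=(u-K[0,2])/K[0,0];y=(v-K[1,2])/K[1,1]
    a,b=x,y
    for _ in range(20):
        s=1+ci["k1"]*(a*a+b*b);a,b=x/s,y/s
    M=ci["cam_to_world"];return M[:3,3],M[:3,:3]@np.array([a,b,1.])
def plane(ci,u,v,z):
    p,d=ray(ci,u,v);return p+d*(z-p[2])/d[2]
def proj(ci,P):
    M=ci["cam_to_world"];c=M[:3,:3].T@(np.array(P,float)-M[:3,3]);a,b=c[:2]/c[2]
    s=1+ci["k1"]*(a*a+b*b);K=ci["K"];return np.array([K[0,0]*a*s+K[0,2],K[1,1]*b*s+K[1,2]])
def tri(c1,uv1,c2,uv2):
    p,d=ray(c1,*uv1);q,e=ray(c2,*uv2)
    t=np.linalg.lstsq(np.c_[d,-e],q-p,rcond=None)[0];a=p+t[0]*d;b=q+t[1]*e
    return (a+b)/2,np.linalg.norm(a-b)
E
python3 - <<'E'
import cv2,numpy as np
f=cv2.imread("pics/top0.png")
a=cv2.resize(f[112:277,380:490],None,fx=3.6,fy=3.6,interpolation=cv2.INTER_CUBIC)
b=cv2.resize(f[112:277,170:280],None,fx=3.6,fy=3.6,interpolation=cv2.INTER_CUBIC)
for im,x0 in((a,380),(b,170)):
    for k in range(0,110,10):
        cv2.putText(im,str(x0+k),(int(k*3.6),8),0,.3,(0,0,255),1); cv2.line(im,(int(k*3.6),10),(int(k*3.6),16),(0,0,255),1)
    for k in range(8,165,10):
        cv2.putText(im,str(112+k),(0,int(k*3.6)),0,.3,(0,0,255),1);cv2.line(im,(20,int(k*3.6)),(26,int(k*3.6)),(0,0,255),1)
cv2.imwrite("pics/crop0.png",np.hstack([b,a])); print(np.hstack([b,a]).shape)
E
```

```text
(594, 792, 3)
```

View pics/crop0.png

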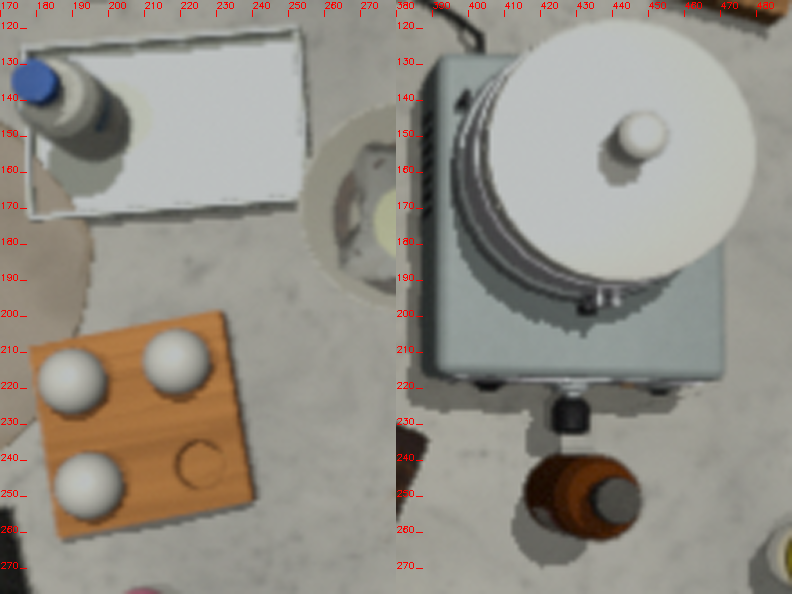

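The crop confirms the choices: amber bottle with grey cap at (441,251), gear knob at (428.6,227), lid disc centre at (442,154), and three white balls on the rest.

Run:
```python
from h import *
np.set_printoptions(precision=1,suppress=True)
T=camera_info("top");S=camera_info("side")
R=lambda x,y:((x-396)/3.6+380,y/3.6+112)
L=lambda x,y:(x/3.6+170,y/3.6+112)
P=lambda n,uv,z:print(n,plane(T,*uv,z))
a=plane(T,*R(440,375),85);b=plane(T,*R(722,378),85);bl=plane(T,*R(440,55),85)
print("front corners",a,b,bl,np.linalg.norm(a-b),np.linalg.norm(a-bl),"yaw front",np.arctan2(-(b-a)[0],-(b-a)[1]) ,"yaw side",np.arctan2(*(bl-a)[[1,0]]))
P("gearknob",R(571,413),65)
P("cap",R(616,501),136);P("lidknob",R(643,134),163-8+62)
P("lid flange",R(621,150.5),170)
P("bottle base? body",R(571,497),60)
c=[plane(T,*L(*q),22) for q in((25,47),(298,28),(308,200),(33,220))]
print("tray",np.array(c),np.mean(c,0),[np.linalg.norm(c[i]-c[(i+1)%4]) for i in range(4)])
c=[plane(T,*L(*q),22) for q in((30,347),(223,311),(253,499),(63,539))]
print("rest",np.array(c),np.mean(c,0),[np.linalg.norm(c[i]-c[(i+1)%4]) for i in range(4)])
for q in((72,381),(177,361),(89,486)):P("ball",L(*q),39)
P("wb cap",L(36,80),138)
P("dimple",L(200,464),22)
t=cv2.imread("pics/top0.png");
for n,ci in(("top",T),("side",S)):
    im=cv2.imread(f"pics/{n}0.png");h=cv2.cvtColor(im,cv2.COLOR_BGR2HSV)
    m=((h[...,0]<20)&(h[...,1]>120)&(h[...,2]<160)).astype(np.uint8)
    # amber
    k,lab,st,ce=cv2.connectedComponentsWithStats(m)
    for i in range(1,k):
        if st[i,4]>150:print(n,"amber",st[i],ce[i])
# predictions in side
for n,P3 in(("balls",plane(T,*L(72,381),39)),("",plane(T,*L(177,361),39)),("",plane(T,*L(89,486),39)),("lidknob",plane(T,*R(643,134),217)),("cap",plane(T,*R(616,501),136)),("gk",plane(T,*R(571,413),65))):print(n,proj(S,P3))
```

```text
front corners [ 447.1 -175.5   85. ] [ 443.4 -376.5   85. ] [ 683.1 -181.9   85. ] 201.1134716531956 236.04871344306326 yaw front 0.018576730371139116 yaw side -0.02724582794792705
gearknob [ 419.4 -274.2   65. ]
cap [ 358.7 -281.1  136. ]
lidknob [ 592.6 -280.9  217. ]
lid flange [ 592.1 -282.7  170. ]
bottle base? body [ 358.3 -273.2   60. ]
tray [[713.8 414.5  22. ]
 [727.3 199.7  22. ]
 [589.9 191.2  22. ]
 [576.  405.1  22. ]] [651.8 302.6  22. ] [np.float64(215.2339380380129), np.float64(137.68111641922093), np.float64(214.4350323290258), np.float64(138.08237471103223)]
rest [[476.9 405.   22. ]
 [503.5 256.5  22. ]
 [358.9 231.8  22. ]
 [330.2 376.   22. ]] [417.4 317.3  22. ] [np.float64(150.854563605189), np.float64(146.6649690365012), np.float64(147.06573058810687), np.float64(149.6015140860457)]
ball [449.6 366.4  39. ]
ball [464.  287.2  39. ]
ball [370.5 351.8  39. ]
wb cap [655.7 363.  138. ]
dimple [385.9 272.7  22. ]
top amber [445  36  33  34 485] [460.7  51. ]
top amber [453  80  42  38 875] [472.9  99.2]
top amber [183 199  57  62 760] [217.1 241.1]
top amber [332 221  28  31 384] [347.7 236.4]
top amber [416 239  30  23 407] [429.1 248.5]
top amber [140 268  25  49 251] [152.  292.6]
side amber [508  64  28  15 258] [522.   71.1]
side amber [247 191  52  22 161] [272.7 203.5]
side amber [505 252  18  18 176] [512.2 261.6]
side amber [316 288  22  38 541] [327.6 304.7]
balls [276.4 181.4]
 [287.3 190.9]
 [257.6 187.9]
lidknob [409.2 231.4]
cap [326.1 281.4]
gk [345.8 292.1]
```

Run:
```python
import cv2,numpy as np
f=cv2.imread("pics/side0.png")
a=cv2.resize(f[220:340,290:450],None,fx=4.5,fy=4.5,interpolation=cv2.INTER_CUBIC)
for k in range(0,160,10): cv2.putText(a,str(290+k),(int(k*4.5),8),0,.3,(0,0,255),1);cv2.line(a,(int(k*4.5),10),(int(k*4.5),15),(0,0,255),1)
for k in range(10,120,10): cv2.putText(a,str(220+k),(0,int(k*4.5)),0,.3,(0,0,255),1);cv2.line(a,(20,int(k*4.5)),(25,int(k*4.5)),(0,0,255),1)
cv2.imwrite("pics/crop1.png",a)
```

```text
(no output)
```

View pics/crop1.png

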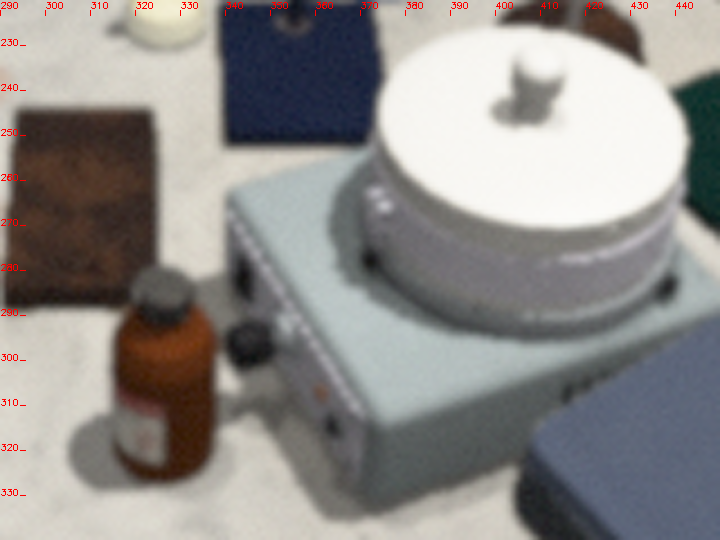

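The side crop agrees. The bottle cap is at (326,281) and the gear knob at (346,292), both on the predicted pixels. I'll work out the first move.

```bash
cat > go.py <<'E'
import sys
from h import *
from scipy.spatial.transform import Rotation as Ro
np.set_printoptions(precision=1,suppress=True)
# args: x,y,z,yaw(deg of tool y)  -> shift in tool axes and turn (rad)
o=status.get_obs();R=Ro.from_rotvec(o["tcp_rot"]).as_matrix();p=o["tcp_pos"]
print("now",p,"yaw",np.degrees(np.arctan2(R[1,1],R[0,1])),"q",o["q"].round(2),"F",o["ft_force"],"gap",o["finger_gap"],"t",o["t"])
for a in sys.argv[1:]:
    x,y,z,w=map(float,a.split(","));w=np.radians(w)
    cur=np.arctan2(R[1,1],R[0,1])
    G=np.array([[np.sin(w),np.cos(w),0],[-np.cos(w),np.sin(w),0],[0,0,-1]])
    # x = y cross z
    G[:,0]=np.cross(G[:,1],G[:,2])
    rv=Ro.from_matrix(R.T@G).as_rotvec()
    print(a,"->",(R.T@(np.array([x,y,z])-p)).round(1),rv.round(3))
E
python3 go.py 300,200,240,0 340,-60,240,-40 358,-279,240,-90
```

```text
now [201.8 511.4 222. ] yaw 68.46636306769848 q [ 1.1  0.3  1.5  0.   1.3 -0.1] F [ 0.5 -0.  -0.3] gap 94.07424080167971 t 0.1
300,200,240,0 -> [-205.7 -253.7  -17.8] [-0.   0.   1.2]
340,-60,240,-40 -> [-338.3 -480.8  -17.6] [-0.   0.   1.9]
358,-279,240,-90 -> [-435.4 -677.9  -17.4] [-0.   0.   2.8]
```

Emit:
servo_tool --pt "-206 -254 -18 0 0 1.2 0" --pt "-206 -254 -18 0 0 1.2 0" --pt "-206 -254 -18 0 0 1.2 0" --pt "-206 -254 -18 0 0 1.2 0" --pt "-206 -254 -18 0 0 1.2 0" --pt "-206 -254 -18 0 0 1.2 0" --pt "-338 -481 -18 0 0 1.9 0" --pt "-338 -481 -18 0 0 1.9 0" --pt "-338 -481 -18 0 0 1.9 0" --pt "-338 -481 -18 0 0 1.9 0" --pt "-338 -481 -18 0 0 1.9 0" --pt "-435 -678 -18 0 0 2.766 0" --pt "-435 -678 -18 0 0 2.766 0" --pt "-435 -678 -18 0 0 2.766 0" --pt "-435 -678 -18 0 0 2.766 0" --pt "-435 -678 -18 0 0 2.766 0" --pt "-435 -678 -18 0 0 2.766 0" --pt "-435 -678 -18 0 0 2.766 0" --pt "-435 -678 -18 0 0 2.766 0"

```text
t: 2.48
tcp_pos: [357.9, -278.2, 240.6]
tcp_rot: [3.141, 0.004, 0.0]
ft_force: [-0.4, 0.4, -0.5]
finger_gap: 94.2
gripper_force: 0.0
```

```bash
python3 go.py 358,-279,85,-90
python3 - <<'E'
from h import *
np.set_printoptions(precision=1,suppress=True)
c=camera_info("wrist");f=grab_frame("wrist");cv2.imwrite("pics/w1.png",f[:,:,::-1]);print(c["K"],c["cam_to_world"])
for P in((358,-279,136),(419,-274,55),(592,-282,217)):print(proj(c,P))
E
```

```text
now [ 357.9 -278.2  240.6] yaw -89.85870322904836 q [-0.7  0.1  1.8  0.   1.3  0.8] F [-0.4  0.4 -0.5] gap 94.2215356067717 t 2.475
358,-279,85,-90 -> [  0.1   0.8 155.6] [ 0. -0.  0.]
[[309.7   0.  323.2]
 [  0.  309.7 203.8]
 [  0.    0.    1. ]] [[   0.    -1.    -0.3  438.2]
 [  -1.    -0.    -0.  -277.8]
 [   0.     0.3   -1.   404.2]
 [   0.     0.     0.     1. ]]
[324.2 207. ]
[319.6 132.9]
[ 333.1 -218.7]
```

View pics/w1.png

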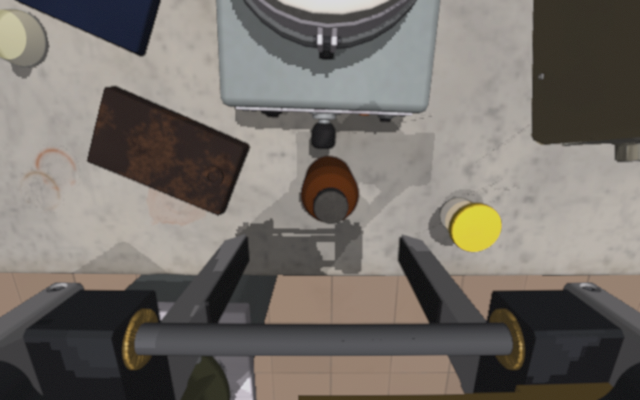

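The wrist view shows the amber cap at (331,206), the knob at (323,134), and the housing's front edge running from (222,103) to (430,110).

Run:
```python
from h import *
np.set_printoptions(precision=3,suppress=True)
c=camera_info("wrist")
a=plane(c,222,103,85);b=plane(c,430,110,85);print(a,b,np.linalg.norm(a-b),"yaw",np.arctan2(-(b-a)[0],-(b-a)[1])*-1)
print("cap",plane(c,331,206,136),"knob",plane(c,323,134,55),plane(c,323,134,65))
l=plane(c,224,40,85);r=plane(c,437,40,85);print(l,r)
T=camera_info("top")
print(tri(T,(441,251.2),c,(331,206)),tri(T,(428.6,226.7),c,(323,134)))
```

```text
[ 449.481 -178.206   85.   ] [ 443.421 -384.003   85.   ] 205.88574934969583 yaw -0.02943640693541884
cap [ 358.921 -285.289  136.   ] knob [ 417.805 -277.888   55.   ] [ 418.388 -277.89    65.   ]
[ 506.277 -184.608   85.   ] [ 506.958 -384.941   85.   ]
(array([ 357.211, -284.73 ,  126.649]), np.float64(2.5836859751410772)) (array([ 418.723, -277.638,   53.989]), np.float64(2.012988532619992))
```

Emit:
servo_tool --pt "0.5 6 50 0 0 0 0" --pt "0.5 6 100 0 0 0 0" --pt "0.5 6 140 0 0 0 0" --pt "0.5 6 155 0 0 0 0" --pt "0.5 6 155 0 0 0 0" --pt "0.5 6 155 0 0 0 255" --pt "0.5 6 155 0 0 0 255" --pt "0.5 6 155 0 0 0 255" --pt "0.5 6 155 0 0 0 255" --pt "0.5 6 155 0 0 0 255" --pt "0.5 6 155 0 0 0 255" --pt "0.5 6 145 0 0 0 255" --pt "0.5 6 120 0 0 0 255" --pt "0.5 6 80 0 0 0 255" --pt "-4 6 40 0 0 0 255" --pt "-9 6 15 0 0 0 255" --pt "-9 6 15 0 0 0 255" --grip_force 30

```text
t: 4.65
tcp_pos: [348.8, -285.0, 226.9]
tcp_rot: [3.14, -0.001, 0.003]
ft_force: [-0.3, -0.1, -4.1]
finger_gap: 62.0
gripper_force: 30.0
```

```bash
python3 go.py 340,-60,225,-90 330,150,225,-90 480,250,225,-90 648,252,225,-93
```

```text
now [ 348.8 -285.   226.9] yaw -90.02655241571578 q [-0.8  0.1  1.8  0.   1.3  0.8] F [-0.3 -0.1 -4.1] gap 61.98825608530493 t 4.65
340,-60,225,-90 -> [  -8.9 -225.     1.4] [ 0. -0. -0.]
330,150,225,-90 -> [ -19. -435.    1.] [ 0. -0. -0.]
480,250,225,-90 -> [ 130.9 -535.1    1.1] [ 0. -0. -0.]
648,252,225,-93 -> [ 298.9 -537.1    1.4] [ 0.  -0.   0.1]
```

Emit:
servo_tool --pt "-5 -55 0 0 0 0 255" --pt "-9 -110 0 0 0 0 255" --pt "-12 -165 0 0 0 0 255" --pt "-15 -220 0 0 0 0 255" --pt "-18 -275 0 0 0 0 255" --pt "-19 -330 0 0 0 0 255" --pt "-19 -385 0 0 0 0 255" --pt "-19 -435 0 0 0 0 255" --pt "25 -465 0 0 0 0 255" --pt "75 -500 0 0 0 0 255" --pt "130 -535 0 0 0 0 255" --pt "180 -537 0 0 0 0.02 255" --pt "230 -537 0 0 0 0.05 255" --pt "270 -537 0 0 0 0.05 255" --pt "297 -537 0 0 0 0.05 255" --pt "297 -537 0 0 0 0.05 255" --pt "297 -537 0 0 0 0.05 255" --pt "297 -537 0 0 0 0.05 255"

```text
t: 6.9
tcp_pos: [645.1, 252.5, 225.4]
tcp_rot: [3.141, -0.078, -0.0]
ft_force: [0.6, -0.0, -2.7]
finger_gap: 61.5
gripper_force: 30.0
```

```bash
python3 go.py 648,252,92,-93;python3 - <<'E'
from h import *
f=grab_frame("top");g=grab_frame("side")
cv2.imwrite("pics/p2.png",np.hstack([cv2.resize(f[90:290,120:330],(400,380)),cv2.resize(g[100:290,220:430],(400,380))])[:,:,::-1])
E
```

```text
now [645.1 252.5 225.4] yaw -92.84762224339516 q [0.3 0.6 1.  0.  1.5 1.9] F [ 0.6 -0.  -2.7] gap 61.46866778890147 t 6.9
648,252,92,-93 -> [  3.    0.3 133.4] [0. 0. 0.]
```

View pics/p2.png

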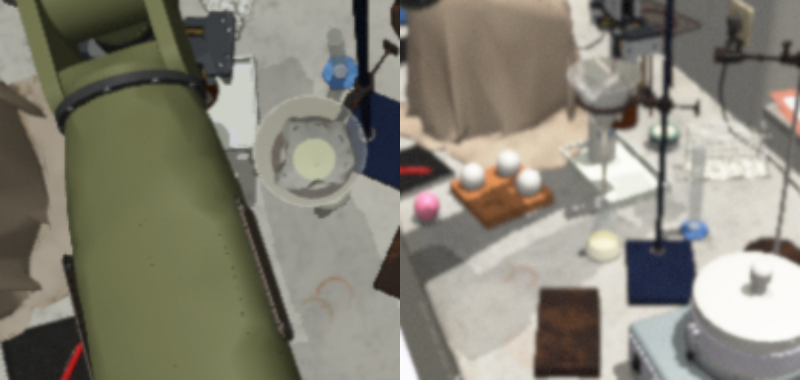

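The pictures show the bottle hanging over the free half of the tray, with the cylinder (blue foot) well clear. Now I'll lower it.

Emit:
servo_tool --pt "2 0 40 0 0 0 255" --pt "2 0 80 0 0 0 255" --pt "2 0 115 0 0 0 255" --pt "2 0 128 0 0 0 255" --pt "2 0 132 0 0 0 255" --pt "2 0 134 0 0 0 255" --pt "2 0 135 0 0 0 255" --pt "2 0 135.5 0 0 0 255" --pt "2 0 135.5 0 0 0 255" --pt "2 0 135.5 0 0 0 255"

```text
t: 8.25
tcp_pos: [647.8, 252.1, 90.1]
tcp_rot: [-3.141, 0.079, -0.0]
ft_force: [0.5, 0.0, -2.6]
finger_gap: 62.1
gripper_force: 30.0
```

Emit:
servo_tool --pt "0 0 0.5 0 0 0 255" --pt "0 0 1 0 0 0 255" --pt "0 0 1 0 0 0 255" --pt "0 0 1 0 0 0 255"

```text
t: 8.75
tcp_pos: [647.9, 252.2, 90.0]
tcp_rot: [-3.14, 0.079, -0.001]
ft_force: [-3.7, -0.7, 6.2]
finger_gap: 61.8
gripper_force: 30.0
```

On the tray floor (the force reversed). Releasing and rising.

Emit:
servo_tool --pt "0 0 0 0 0 0 0" --pt "0 0 0 0 0 0 0" --pt "0 0 0 0 0 0 0" --pt "0 0 0 0 0 0 0" --pt "0 0 0 0 0 0 0" --pt "0 0 -20 0 0 0 0" --pt "0 0 -60 0 0 0 0" --pt "0 0 -110 0 0 0 0" --pt "0 0 -150 0 0 0 0" --pt "0 0 -150 0 0 0 0"

```text
t: 10.0
tcp_pos: [648.6, 252.4, 244.5]
tcp_rot: [-3.138, 0.079, -0.011]
ft_force: [-0.3, 0.6, -0.2]
finger_gap: 94.0
gripper_force: 0.0
```

```bash
python3 go.py 480,250,235,-92 330,150,235,-90 330,-60,225,-90 418,-277,180,-91.6;python3 - <<'E'
from h import *
cv2.imwrite("pics/w3.png",grab_frame("wrist")[:,:,::-1])
E
```

```text
now [648.6 252.4 244.5] yaw -92.87488453904193 q [0.3 0.6 1.  0.  1.5 1.9] F [-0.3  0.6 -0.2] gap 94.03732735229396 t 10.0
480,250,235,-92 -> [-168.4   10.9    8.3] [-0. -0. -0.]
330,150,235,-90 -> [-313.1  118.3    7. ] [-0.  -0.  -0.1]
330,-60,225,-90 -> [-302.7  328.1   16.5] [-0.  -0.  -0.1]
418,-277,180,-91.6 -> [-204.2  540.5   61.6] [-0. -0. -0.]
```

View pics/w3.png

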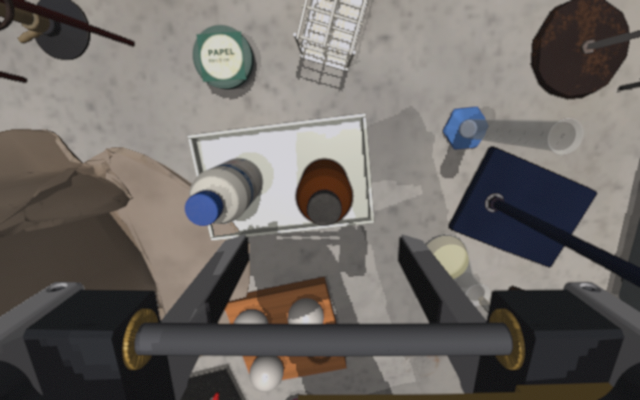

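The amber bottle stands upright in the tray (cap at 323,208) and the white bottle is untouched. Next, to the gear knob.

Emit:
servo_tool --pt "-55 4 8 0 0 0 0" --pt "-110 7 8 0 0 0 0" --pt "-168 11 8 0 0 0 0" --pt "-215 45 8 0 0 0 0" --pt "-265 80 8 0 0 -0.03 0" --pt "-313 118 8 0 0 -0.05 0" --pt "-311 178 10 0 0 -0.05 0" --pt "-308 238 12 0 0 -0.05 0" --pt "-305 298 14 0 0 -0.05 0" --pt "-300 350 16 0 0 -0.05 0" --pt "-275 400 25 0 0 -0.04 0" --pt "-250 450 40 0 0 -0.03 0" --pt "-225 500 50 0 0 -0.02 0" --pt "-204 540 60 0 0 -0.02 0" --pt "-204 540 60 0 0 -0.02 0" --pt "-204 540 60 0 0 -0.02 0" --pt "-204 540 60 0 0 -0.02 0"

```text
t: 12.18
tcp_pos: [416.8, -276.2, 179.4]
tcp_rot: [3.141, -0.046, 0.001]
ft_force: [0.7, 0.5, -0.6]
finger_gap: 94.0
gripper_force: 0.0
```

```bash
python3 go.py 418,-277,55,-91.6;python3 - <<'E'
from h import *
np.set_printoptions(precision=1,suppress=True)
c=camera_info("wrist");f=grab_frame("wrist");print(proj(c,(418,-277,55)),proj(c,(445,-277,55)))
u,v=map(int,proj(c,(418,-277,62)))
f=f[...,::-1];g=f[v-60:v+60,u-80:u+80];cv2.imwrite("pics/k4.png",cv2.resize(g,(640,480)));print(u-80,v-60)
E
```

```text
now [ 416.8 -276.2  179.4] yaw -91.68372489927613 q [-0.7  0.2  1.7  0.   1.2  0.9] F [ 0.7  0.5 -0.6] gap 94.01353632733135 t 12.175
418,-277,55,-91.6 -> [  1.2   0.8 124.4] [ 0. -0. -0.]
[324.1 200. ] [323.3 172.4]
244 141
```

View pics/k4.png

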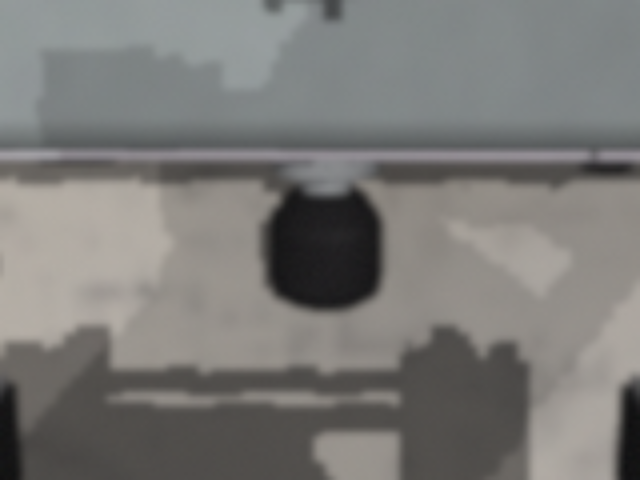

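The knob is centred at (325,202), within 2 px of the prediction. I'll pinch it and pull 20 mm.

Emit:
servo_tool --pt "1 1.5 40 0 0 0 0" --pt "1 1.5 80 0 0 0 0" --pt "1 1.5 110 0 0 0 0" --pt "1 1.5 124 0 0 0 0" --pt "1 1.5 125 0 0 0 0" --pt "1 1.5 125 0 0 0 255" --pt "1 1.5 125 0 0 0 255" --pt "1 1.5 125 0 0 0 255" --pt "1 1.5 125 0 0 0 255" --pt "1 1.5 125 0 0 0 255" --pt "1 1.5 125 0 0 0 255" --pt "1 1.5 125 0 0 0 255" --pt "-2 1.5 125 0 0 0 255" --pt "-5 1.5 125 0 0 0 255" --pt "-8 1.5 125 0 0 0 255" --pt "-11 1.5 125 0 0 0 255" --pt "-14 1.5 125 0 0 0 255" --pt "-17 1.5 125 0 0 0 255" --pt "-19 1.5 125 0 0 0 255" --pt "-19 1.5 125 0 0 0 255" --grip_force 45

```text
t: 14.72
tcp_pos: [397.7, -277.5, 53.9]
tcp_rot: [-3.14, 0.048, 0.0]
ft_force: [2.7, 6.6, 1.4]
finger_gap: 26.6
gripper_force: 45.0
```

Emit:
servo_tool --pt "0 0 0 0 0 0 0" --pt "0 0 0 0 0 0 0" --pt "0 0 0 0 0 0 0" --pt "0 0 0 0 0 0 0" --pt "0 0 0 0 0 0 0" --pt "0 0 -30 0 0 0 0" --pt "0 0 -80 0 0 0 0" --pt "20 0 -125 0 0 0 0" --pt "20 0 -125 0 0 0 0" --pt "20 0 -125 0 0 0 0"

```text
t: 15.98
tcp_pos: [417.4, -278.2, 178.0]
tcp_rot: [-3.141, 0.047, 0.002]
ft_force: [-0.0, 0.2, -1.5]
finger_gap: 93.6
gripper_force: 0.0
```

```bash
python3 go.py 592,-282,300,-92;python3 - <<'E'
from h import *
np.set_printoptions(precision=1,suppress=True)
c=camera_info("wrist");f=grab_frame("wrist");
u,v=map(int,proj(c,(418,-277,62)))
print(u,v,proj(c,(398,-277,55)),proj(c,(378,-277,55)))
f=f[...,::-1];g=f[v-60:v+60,u-80:u+80];g=cv2.resize(g,(400,300));
t=grab_frame("top")[...,::-1];s=grab_frame("side")[...,::-1]
cv2.imwrite("pics/k5.png",np.vstack([np.hstack([g,cv2.resize(t[100:265,380:600],(400,300))]),np.hstack([cv2.resize(s[220:340,290:450],(400,300)),cv2.resize(s[160:280,380:540],(400,300))])]));print(u-80,v-60)
E
```

```text
now [ 417.4 -278.2  178. ] yaw -91.7196673531192 q [-0.7  0.2  1.7 -0.   1.2  0.9] F [-0.   0.2 -1.5] gap 93.61596754363839 t 15.975
592,-282,300,-92 -> [ 174.5   -1.5 -122.2] [-0.  0.  0.]
322 202 [322.7 220.6] [323.3 239.6]
242 142
```

View pics/k5.png

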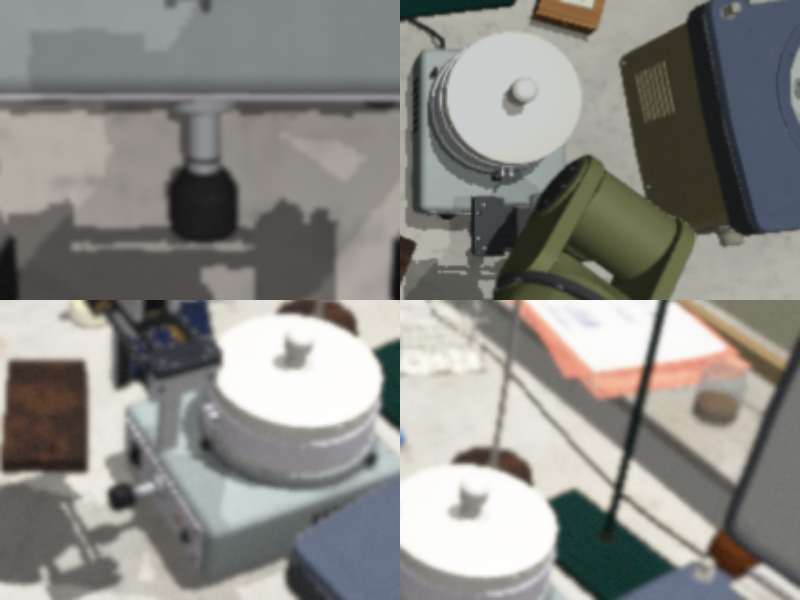

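The knob has moved out by about 20 mm (centre now at (323.6,223), was (325,202)), so the rod is in neutral. The lid is still seated. Next I'll check for obstacles behind the jar.

Run:
```python
from h import *
np.set_printoptions(precision=0,suppress=True)
c=camera_info("top");s=camera_info("side")
print("green pole base",plane(c,417,66,0),plane(s,380+605*.4-240*0,0,0) if 0 else "")
print("green pole base side",plane(s,380+(605-400)*.4,160+(537-300)*.4,0))
print("navy pole base",plane(c,310,150,0)); print("rusty round stand",plane(c,346,95,0))
print("plate corners",[plane(c,*q,22) for q in((332,210),(388,231),(376,265),(317,240))])
print("pole top?",[plane(c,448,5,z) for z in(200,400,600)])
```

```text
green pole base [ 889. -276.    0.] 
green pole base side [ 856. -232.    0.]
navy pole base [643.  38.   0.]
rusty round stand [805. -68.   0.]
plate corners [array([469., -22.,  22.]), array([ 409., -175.,   22.]), array([ 317., -140.,   22.]), array([386.,  20.,  22.])]
pole top? [array([ 947., -298.,  200.]), array([ 822., -224.,  400.]), array([ 697., -151.,  600.])]
```

Emit:
servo_tool --pt "0 0 -50 0 0 0 0" --pt "0 0 -100 0 0 0 0" --pt "40 0 -142 0 0 0 0" --pt "100 0 -142 0 0 0 0" --pt "145 -1 -142 0 0 0 0" --pt "145 -1 -142 0 0 0 0" --pt "145 -1 -142 0 0 0 0"

```text
t: 17.0
tcp_pos: [562.3, -282.0, 320.1]
tcp_rot: [-3.141, 0.048, 0.002]
ft_force: [-0.2, -0.9, -0.1]
finger_gap: 93.8
gripper_force: 0.0
```

```bash
python3 go.py 592,-282,206,-92;python3 - <<'E'
from h import *
np.set_printoptions(precision=1,suppress=True)
c=camera_info("wrist");f=grab_frame("wrist");print(proj(c,(592,-282,217)),proj(c,(592,-282,178)));print(c["cam_to_world"])
cv2.imwrite("pics/l6.png",f[:,:,::-1])
E
```

```text
now [ 562.3 -282.   320.1] yaw -91.73944525619365 q [-0.5  0.4  1.1 -0.   1.6  1.1] F [-0.2 -0.9 -0.1] gap 93.75955197899226 t 17.0
592,-282,206,-92 -> [ 29.8  -0.8 114.1] [-0.  0.  0.]
[322.4 174.9] [322.5 167.5]
[[  -0.    -1.    -0.3  642.9]
 [  -1.     0.     0.  -284.3]
 [  -0.     0.3   -1.   483.6]
 [   0.     0.     0.     1. ]]
```

View pics/l6.png

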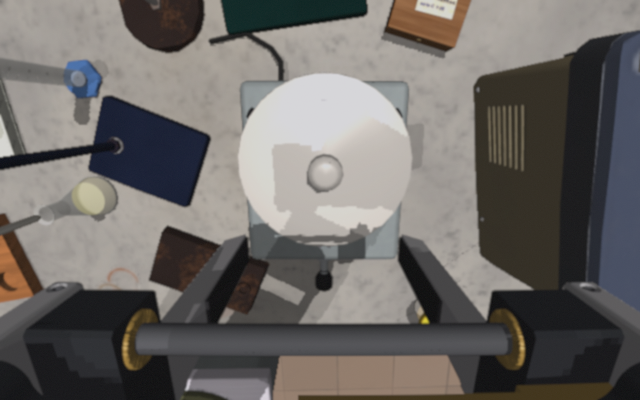

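The lid is centred with its knob at (324,173), agreeing with the estimate, and the poles behind are well clear. I'll grasp and lift it.

Emit:
servo_tool --pt "30 1.2 50 0 0 0 0" --pt "30 1.2 95 0 0 0 0" --pt "30 1.2 112 0 0 0 0" --pt "30 1.2 114 0 0 0 0" --pt "30 1.2 114 0 0 0 255" --pt "30 1.2 114 0 0 0 255" --pt "30 1.2 114 0 0 0 255" --pt "30 1.2 114 0 0 0 255" --pt "30 1.2 114 0 0 0 255" --pt "30 1.2 114 0 0 0 255" --pt "30 1.2 114 0 0 0 255" --pt "30 1.2 110 0 0 0 255" --pt "30 1.2 104 0 0 0 255" --pt "30 1.2 95 0 0 0 255" --pt "30 1.2 70 0 0 0 255" --pt "30 1.2 40 0 0 0 255" --pt "30 1.2 40 0 0 0 255" --grip_force 40

```text
t: 19.18
tcp_pos: [593.4, -284.3, 283.6]
tcp_rot: [3.139, -0.047, 0.006]
ft_force: [0.3, -0.7, -4.6]
finger_gap: 31.2
gripper_force: 40.0
```

```bash
python3 go.py 400,-260,280,-92 330,-200,200,-90 335,-120,105,-90 338,112,105,-90 338,112,53,-90;python3 - <<'E'
from h import *
cv2.imwrite("pics/l7.png",grab_frame("side")[100:340,230:550,::-1])
E
```

```text
now [ 593.4 -284.3  283.6] yaw -91.73029050947223 q [-0.5  0.5  1.1 -0.   1.5  1.1] F [ 0.3 -0.7 -4.6] gap 31.152985020239527 t 19.175
400,-260,280,-92 -> [-194.   -18.4    2.8] [ 0. -0.  0.]
330,-200,200,-90 -> [-266.1  -76.5   82.3] [ 0. -0. -0.]
335,-120,105,-90 -> [-263.9 -156.8  177.2] [ 0. -0. -0.]
338,112,105,-90 -> [-267.9 -388.8  176.7] [ 0. -0. -0.]
338,112,53,-90 -> [-268.2 -388.9  228.7] [ 0. -0. -0.]
```

View pics/l7.png

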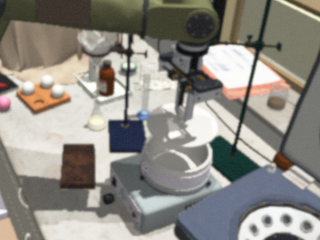

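The lid hangs level over the open jar. I'll carry it low to the free bench.

Emit:
servo_tool --pt "-50 -5 2 0 0 0 255" --pt "-100 -10 2 0 0 0 255" --pt "-150 -15 2 0 0 0 255" --pt "-194 -20 3 0 0 0 255" --pt "-230 -45 40 0 0 -0.02 255" --pt "-266 -77 82 0 0 -0.03 255" --pt "-266 -115 130 0 0 -0.03 255" --pt "-264 -157 170 0 0 -0.03 255" --pt "-264 -205 177 0 0 -0.03 255" --pt "-265 -255 177 0 0 -0.03 255" --pt "-266 -305 177 0 0 -0.03 255" --pt "-267 -355 177 0 0 -0.03 255" --pt "-268 -389 177 0 0 -0.03 255" --pt "-268 -389 190 0 0 -0.03 255" --pt "-268 -389 215 0 0 -0.03 255" --pt "-268 -389 226 0 0 -0.03 255" --pt "-268 -389 230 0 0 -0.03 255" --pt "-268 -389 231 0 0 -0.03 255" --pt "-268 -389 231 0 0 -0.03 255"

```text
t: 21.6
tcp_pos: [336.7, 112.0, 51.1]
tcp_rot: [3.14, -0.001, -0.001]
ft_force: [-12.3, -10.3, 31.7]
finger_gap: 31.3
gripper_force: 40.0
```

Emit:
servo_tool --pt "0 0 -1 0 0 0 255" --pt "0 0 -1.5 0 0 0 255" --pt "0 0 -1.5 0 0 0 0" --pt "0 0 -1.5 0 0 0 0" --pt "0 0 -1.5 0 0 0 0" --pt "0 0 -1.5 0 0 0 0" --pt "0 0 -1.5 0 0 0 0" --pt "0 0 -20 0 0 0 0" --pt "0 0 -60 0 0 0 0" --pt "0 0 -60 0 0 0 0"

```text
t: 22.85
tcp_pos: [337.9, 113.2, 111.9]
tcp_rot: [-3.141, 0.0, -0.007]
ft_force: [-0.3, 0.2, 0.0]
finger_gap: 94.3
gripper_force: 0.0
```

```bash
python3 - <<'E'
from h import *
np.set_printoptions(precision=0,suppress=True)
c=camera_info("top");s=camera_info("side")
for uv in((225,85),(308,85),(308,150),(225,150),(310,168),(215,168)):
    print(uv,[plane(s,*uv,z)[:2] for z in(0,100,200,300)])
for uv in((150,100),(155,240),(195,190),(60,150)):print("top",uv,[plane(c,*uv,z)[:2] for z in(0,100,200,300)])
E
python3 - <<'E'
import cv2,numpy as np
a=cv2.imread("pics/top0.png")[80:300,0:300];b=cv2.imread("pics/side0.png")[60:220,170:400]
cv2.imwrite("pics/c8.png",np.hstack([cv2.resize(a,(410,300)),cv2.resize(b,(390,300))]))
E
```

```text
(225, 85) [array([ 553., 1645.]), array([ 495., 1354.]), array([ 438., 1063.]), array([380., 771.])]
(308, 85) [array([1021., 1422.]), array([ 911., 1156.]), array([802., 889.]), array([692., 623.])]
(308, 150) [array([686., 622.]), array([614., 445.]), array([542., 267.]), array([469.,  90.])]
(225, 150) [array([345., 779.]), array([311., 584.]), array([277., 389.]), array([242., 194.])]
(310, 168) [array([631., 470.]), array([565., 309.]), array([499., 149.]), array([433., -12.])]
(215, 168) [array([268., 636.]), array([242., 457.]), array([216., 278.]), array([191.,  99.])]
top (150, 100) [array([795., 502.]), array([759., 458.]), array([722., 413.]), array([685., 368.])]
top (155, 240) [array([390., 476.]), array([391., 434.]), array([392., 391.]), array([393., 349.])]
top (195, 190) [array([531., 367.]), array([519., 335.]), array([507., 303.]), array([495., 271.])]
top (60, 150) [array([649., 754.]), array([626., 685.]), array([603., 617.]), array([580., 549.])]
```

View pics/c8.png

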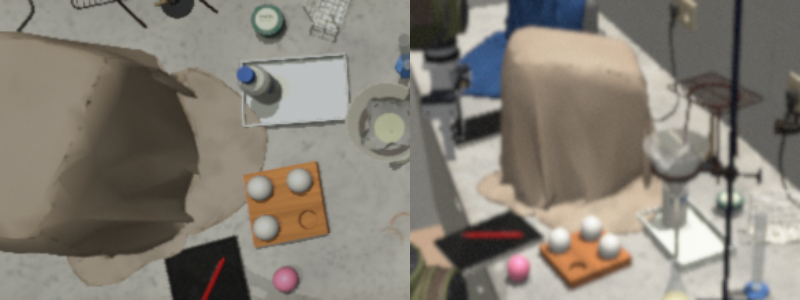

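The cloth box base is at y≳500 mm, so the rest is accessible with yaw −34° (along the dimple diagonal). I'll go above the rest.

```bash
python3 go.py 320,190,130,-60 400,280,235,-34
```

```text
now [337.9 113.2 111.9] yaw -90.00589799230865 q [ 0.2  0.   2.1 -0.   1.   1.8] F [-0.3  0.2  0. ] gap 94.28431693695683 t 22.85
320,190,130,-60 -> [-17.8 -76.8 -18.1] [ 0.  -0.  -0.5]
400,280,235,-34 -> [  62.7 -166.9 -122.7] [ 0. -0. -1.]
```

Emit:
servo_tool --pt "-10 -40 -10 0 0 -0.18 0" --pt "-18 -77 -18 0 0 -0.36 0" --pt "-10 -100 -50 0 0 -0.54 0" --pt "20 -130 -90 0 0 -0.72 0" --pt "45 -150 -110 0 0 -0.9 0" --pt "63 -167 -123 0 0 -0.978 0" --pt "63 -167 -123 0 0 -0.978 0" --pt "63 -167 -123 0 0 -0.978 0" --pt "63 -167 -123 0 0 -0.978 0"

```text
t: 23.98
tcp_pos: [399.1, 279.4, 232.3]
tcp_rot: [2.774, 1.474, -0.002]
ft_force: [-0.5, -1.0, -0.2]
finger_gap: 93.8
gripper_force: 0.0
```

```bash
cat > balls.py <<'E'
from h import *
np.set_printoptions(precision=1,suppress=True)
c=camera_info("wrist");f=grab_frame("wrist")
h=cv2.cvtColor(f,cv2.COLOR_RGB2HSV)
for n,P in(("A",(449.6,366.4,39)),("B",(464,286.7,39)),("C",(370.5,350.5,39))):
    uv=proj(c,P);d=np.linalg.norm(np.array(P)-c["cam_to_world"][:3,3]);r=25/d*c["K"][0,0]
    x0,y0=(uv-2.2*r).astype(int).clip(0);x1,y1=(uv+2.2*r).astype(int)
    g=cv2.cvtColor(f,cv2.COLOR_RGB2GRAY)[y0:y1,x0:x1]
    m=((h[y0:y1,x0:x1,1]<55)).astype(np.uint8)
    ci=cv2.HoughCircles(cv2.medianBlur(g,3),cv2.HOUGH_GRADIENT,1,60,param1=80,param2=12,minRadius=int(r*.85),maxRadius=int(r*1.2))
    print(n,"pred",uv,"r",r, None if ci is None else [(q[:2]+[x0,y0],q[2],plane(c,q[0]+x0,q[1]+y0,39)) for q in ci[0][:2]])
    k,l,s,ce=cv2.connectedComponentsWithStats(m)
    if k>1:
        i=1+np.argmax(s[1:,4]);print("   mask",ce[i]+[x0,y0],s[i],plane(c,*(ce[i]+[x0,y0]),39))
cv2.imwrite("pics/b.png",f[:,:,::-1])
E
python3 balls.py; python3 go.py 464,286.7,37,-34
```

```text
A pred [317.3  96. ] r 21.659253345387132 [(array([315.5,  98.5]), np.float32(24.4), array([446.5, 365.4,  39. ]))]
   mask [314.6  65.5] [   0    0   95   55 2605] [464.7 393.8  39. ]
B pred [367.  149.5] r 21.36095462015304 [(array([365.5, 153.5]), np.float32(24.4), array([460.2, 283.8,  39. ]))]
   mask [394.8 151.1] [  38    0   56   94 2715] [489.6 267.4  39. ]
C pred [268. 149.] r 21.247983010286738 [(array([266.5, 148.5]), np.float32(20.5), array([369.4, 351.9,  39. ]))]
   mask [238.8 150.7] [   0    0   58   93 2837] [341.6 367.8  39. ]
now [399.3 279.5 232.6] yaw -34.026938774958744 q [ 0.5  0.1  1.7 -0.   1.3  1.1] F [-0.3 -0.6  0.5] gap 94.03824045495324 t 24.025
464,286.7,37,-34 -> [ 42.3  49.7 195.5] [-0.  0. -0.]
```

Emit:
servo_tool --pt "40.5 49 40 0 0 0 0" --pt "40.5 49 90 0 0 0 0" --pt "40.5 49 140 0 0 0 0" --pt "40.5 49 180 0 0 0 0" --pt "40.5 49 195 0 0 0 0" --pt "40.5 49 195.5 0 0 0 0" --pt "40.5 49 195.5 0 0 0 255" --pt "40.5 49 195.5 0 0 0 255" --pt "40.5 49 195.5 0 0 0 255" --pt "40.5 49 195.5 0 0 0 255" --pt "40.5 49 195.5 0 0 0 255" --pt "40.5 49 195.5 0 0 0 255" --pt "40.5 49 185 0 0 0 255" --pt "40.5 49 160 0 0 0 255" --pt "40.5 49 110 0 0 0 255" --pt "40.5 49 60 0 0 0 255" --pt "40.5 49 0 0 0 0 255" --pt "40.5 49 0 0 0 0 255" --grip_force 30

```text
t: 26.28
tcp_pos: [464.1, 286.7, 238.5]
tcp_rot: [2.774, 1.475, 0.014]
ft_force: [0.1, -0.8, -2.7]
finger_gap: 48.7
gripper_force: 30.0
```

```bash
python3 go.py 330,180,235,-34 330,-60,235,-34 420,-200,240,-34 560,-280,260,-34
```

```text
now [464.1 286.7 238.5] yaw -33.98639571964949 q [ 0.5  0.3  1.5 -0.   1.3  1.1] F [ 0.1 -0.8 -2.7] gap 48.687784292559755 t 26.275
330,180,235,-34 -> [-163.4  -51.5    2.1] [ 0. -0.  0.]
330,-60,235,-34 -> [-362.4   82.6    1.1] [ 0. -0.  0.]
420,-200,240,-34 -> [-428.1  235.5   -3.8] [ 0. -0.  0.]
560,-280,260,-34 -> [-416.1  396.4  -23. ] [ 0. -0.  0.]
```

Ball held (gap 48.7). Carrying it to the jar.

Emit:
servo_tool --pt "-55 -17 2 0 0 0 255" --pt "-110 -35 2 0 0 0 255" --pt "-163 -51 2 0 0 0 255" --pt "-213 -18 2 0 0 0 255" --pt "-263 16 2 0 0 0 255" --pt "-313 50 2 0 0 0 255" --pt "-362 83 2 0 0 0 255" --pt "-385 134 0 0 0 0 255" --pt "-407 185 -2 0 0 0 255" --pt "-428 236 -4 0 0 0 255" --pt "-425 290 -20 0 0 0 255" --pt "-422 340 -40 0 0 0 255" --pt "-419 385 -53 0 0 0 255" --pt "-419 410 -53 0 0 0 255" --pt "-419 410 -53 0 0 0 255" --pt "-419 410 -53 0 0 0 255" --pt "-419 410 -53 0 0 0 255"

```text
t: 28.4
tcp_pos: [568.3, -290.1, 286.3]
tcp_rot: [2.773, 1.475, 0.0]
ft_force: [-0.6, 1.0, -1.5]
finger_gap: 48.8
gripper_force: 30.0
```

```bash
cat > jar.py <<'E'
from h import *
np.set_printoptions(precision=1,suppress=True)
J=(593,-283.5,163)
c=camera_info("wrist");f=grab_frame("wrist");cv2.imwrite("pics/j.png",f[:,:,::-1])
t=grab_frame("top");cv2.imwrite("pics/jt.png",t[:,:,::-1])
# sample radial profiles for outer rim (89) and inner rim (80) : predict pixels
for nm,cc,im in(("wrist",c,f),("top",camera_info("top"),t)):
  g=cv2.GaussianBlur(cv2.cvtColor(im,cv2.COLOR_RGB2GRAY),(3,3),0).astype(float)
  for lo,hi,sg in((72,86,1),(84,98,-1)):
    pts=[]
    for a in np.radians(np.arange(0,360,5)):
        rs=np.arange(lo,hi,.5);uv=np.array([proj(cc,(J[0]+r*np.cos(a),J[1]+r*np.sin(a),J[2])) for r in rs],np.float32)
        v=cv2.remap(g.astype(np.float32),uv[:,:1],uv[:,1:],cv2.INTER_LINEAR)[:,0]
        d=sg*np.gradient(v)
        i=d.argmax()
        if d[i]>1.5 and 0<i<len(rs)-1:pts.append((J[0]+rs[i]*np.cos(a),J[1]+rs[i]*np.sin(a)))
    P=np.array(pts)
    if len(P)<8: print(nm,lo,"few",len(P));continue
    for _ in range(5):
        A=np.c_[2*P,np.ones(len(P))];s=np.linalg.lstsq(A,(P**2).sum(1),rcond=None)[0];R=np.sqrt(s[2]+s[0]**2+s[1]**2)
        e=np.hypot(*(P-s[:2]).T)-R;k=abs(e)<max(1,2*e.std());P=P[k]
    print(nm,lo,"centre",s[:2],"R",R,"n",len(P),"rms",e.std())
E
python3 jar.py; python3 go.py 593,-283.5,205,-34
```

```text
wrist 72 centre [ 593.3 -283.7] R 79.95520376527004 n 55 rms 0.24472219074491425
wrist 84 centre [ 593.5 -283.4] R 88.44543300666838 n 54 rms 0.328699982977348
top 72 centre [ 595.4 -281.2] R 79.03319253113382 n 26 rms 0.492458059940363
top 84 centre [ 595.3 -280.9] R 87.9895967211081 n 40 rms 0.4747903460817747
now [ 568.5 -290.2  286.4] yaw -33.97279085774319 q [-0.5  0.5  1.1 -0.   1.5  0.1] F [-0.3 -0.1 -1.9] gap 49.130790371871264 t 28.5
593,-283.5,205,-34 -> [19.3 16.6 81.4] [0. 0. 0.]
```

View pics/j.png

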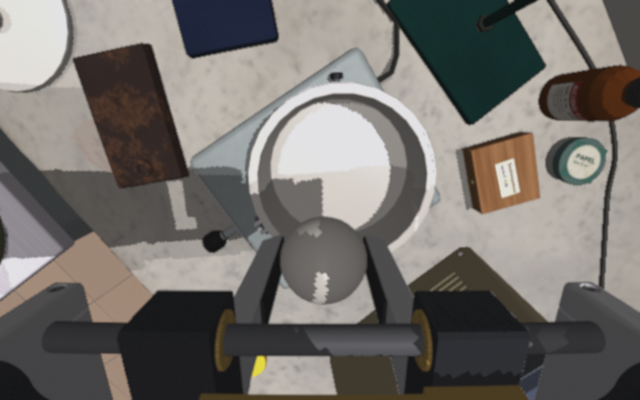

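Jar rim centre measures (593.4, −283.5) with R = 80.0 inside, matching spec. The picture shows the ball held at (323,262) and the jar open at (335,165). Lowering ball 1 at +45 mm along tool x.

Emit:
servo_tool --pt "64 16.6 0 0 0 0 255" --pt "64 16.6 0 0 0 0 255" --pt "64 16.6 40 0 0 0 255" --pt "64 16.6 75 0 0 0 255" --pt "64 16.6 95 0 0 0 255" --pt "64 16.6 115 0 0 0 255" --pt "64 16.6 130 0 0 0 255" --pt "64 16.6 145 0 0 0 255" --pt "64 16.6 155 0 0 0 255" --pt "64 16.6 162 0 0 0 255" --pt "64 16.6 166 0 0 0 255" --pt "64 16.6 167.5 0 0 0 255" --pt "64 16.6 167.5 0 0 0 255"

```text
t: 30.12
tcp_pos: [618.5, -246.7, 118.8]
tcp_rot: [2.773, 1.475, 0.0]
ft_force: [-0.1, -0.3, -0.5]
finger_gap: 49.2
gripper_force: 30.0
```

Emit:
servo_tool --pt "0 0 0.7 0 0 0 255" --pt "0 0 1.4 0 0 0 255" --pt "0 0 1.4 0 0 0 255" --pt "0 0 1.4 0 0 0 255"

```text
t: 30.62
tcp_pos: [618.6, -246.7, 118.5]
tcp_rot: [2.773, 1.475, 0.001]
ft_force: [-3.0, 3.0, 9.4]
finger_gap: 49.0
gripper_force: 30.0
```

Touching the floor with 9 N. Releasing and rising slowly.

Emit:
servo_tool --pt "0 0 0.5 0 0 0 200" --pt "0 0 0.5 0 0 0 75" --pt "0 0 0.5 0 0 0 75" --pt "0 0 0.5 0 0 0 75" --pt "0 0 0.5 0 0 0 75" --pt "0 0 -10 0 0 0 75" --pt "0 0 -40 0 0 0 75" --pt "0 0 -90 0 0 0 75" --pt "0 0 -130 0 0 0 75" --pt "-40 0 -170 0 0 0 75" --pt "-40 0 -170 0 0 0 75" --pt "-40 0 -170 0 0 0 75"

```text
t: 32.12
tcp_pos: [595.9, -279.6, 286.7]
tcp_rot: [-2.773, -1.475, 0.0]
ft_force: [-0.9, 0.6, -0.5]
finger_gap: 66.0
gripper_force: 0.0
```

```bash
cat > inj.py <<'E'
from h import *
np.set_printoptions(precision=1,suppress=True)
c=camera_info("wrist");f=grab_frame("wrist");cv2.imwrite("pics/in.png",f[:,:,::-1])
J=np.array((593.4,-283.5))
uv=proj(c,(*J,118));d=np.linalg.norm(np.array((*J,118))-c["cam_to_world"][:3,3]);r=25/d*c["K"][0,0]
g=cv2.createCLAHE(3,(8,8)).apply(cv2.cvtColor(f,cv2.COLOR_RGB2GRAY))
ci=cv2.HoughCircles(cv2.medianBlur(g,3),cv2.HOUGH_GRADIENT,1,25,param1=80,param2=11,minRadius=int(r*.88),maxRadius=int(r*1.15))
for q in ci[0]:
    P=plane(c,q[0],q[1],118)[:2]-J
    if np.hypot(*P)<62:
        R=Rr=status.get_obs();from scipy.spatial.transform import Rotation as Ro
        M=Ro.from_rotvec(R["tcp_rot"]).as_matrix();print(q,"rel jar world",P,"tool xy",M.T[:2,:2]@P)
E
python3 inj.py; python3 go.py 420,-200,260,-34 330,-60,235,-34  330,180,235,-34 447.5,365,235,-34
```

```text
[325.5 154.5  22.2] rel jar world [26.4 35.8] tool xy [44.5  2. ]
[288.5 156.5  24.4] rel jar world [-7.6 56.1] tool xy [ 42.3 -37.7]
[301.5 220.5  24.4] rel jar world [-37.6 -10.9] tool xy [-30.1 -25.1]
now [ 596.  -279.3  286.1] yaw -33.95726609195842 q [-0.5  0.5  1.1  0.   1.6  0.1] F [-0.4  0.7 -0.2] gap 66.39607705812507 t 32.175
420,-200,260,-34 -> [ -32.6 -190.2   26.4] [-0.  0.  0.]
330,-60,235,-34 -> [  33.3 -343.    51.6] [-0.  0.  0.]
330,180,235,-34 -> [ 232.4 -477.1   51.8] [-0.  0.  0.]
447.5,365,235,-34 -> [ 451.4 -483.    51.8] [-0.  0.  0.]
```

Ball 1 rests at (44, 2) in tool axes, right where it was placed. Next is ball A at about (448,365).

Emit:
servo_tool --pt "-10 -55 5 0 0 0 60" --pt "-20 -110 15 0 0 0 40" --pt "-30 -165 25 0 0 0 40" --pt "-20 -215 35 0 0 0 40" --pt "0 -265 45 0 0 0 40" --pt "20 -315 50 0 0 0 40" --pt "45 -351 52 0 0 0 40" --pt "95 -385 52 0 0 0 40" --pt "145 -418 52 0 0 0 40" --pt "195 -452 52 0 0 0 40" --pt "232 -477 52 0 0 0 40" --pt "290 -479 52 0 0 0 40" --pt "350 -481 52 0 0 0 40" --pt "410 -483 52 0 0 0 40" --pt "451 -483 52 0 0 0 40" --pt "451 -483 52 0 0 0 40" --pt "451 -483 52 0 0 0 40" --pt "451 -483 52 0 0 0 40"

```text
t: 34.42
tcp_pos: [447.0, 363.5, 235.3]
tcp_rot: [2.774, 1.475, 0.0]
ft_force: [0.5, 0.1, -0.0]
finger_gap: 79.8
gripper_force: 0.0
```

```bash
python3 balls.py; python3 go.py 448,365.5,37,-34
```

```text
A pred [323.9 182.1] r 21.037121781553882 [(array([322.5, 183.5]), np.float32(18.8), array([447.3, 365.9,  39. ])), (array([278.5, 225.5]), np.float32(18.1), array([372.6, 352.3,  39. ]))]
   mask [322.5 151.3] [   0    0   93   50 2482] [468.5 397.4  39. ]
B pred [369.4 228.1] r 19.919816956058106 [(array([369.5, 215.5]), np.float32(22.4), array([472.7, 300.6,  39. ]))]
   mask [394.3 231.8] [  28    0   60   87 2555] [487.1 265.   39. ]
C pred [278.  227.5] r 19.94665179510577 [(array([276.5, 228.5]), np.float32(19.1), array([368.2, 350.5,  39. ]))]
   mask [260.1 230. ] [   0    0   64   88 3929] [350.2 360.3  39. ]
now [447.2 363.6 235.5] yaw -33.99519078988033 q [ 0.6  0.3  1.4 -0.   1.4  1.2] F [ 0.6  1.  -0.1] gap 79.07426919111107 t 34.475
448,365.5,37,-34 -> [  2.   -0.4 198.5] [ 0. -0.  0.]
```

Emit:
servo_tool --pt "2 -0.5 50 0 0 0 40" --pt "2 -0.5 100 0 0 0 40" --pt "2 -0.5 150 0 0 0 40" --pt "2 -0.5 188 0 0 0 40" --pt "2 -0.5 198 0 0 0 40" --pt "2 -0.5 198 0 0 0 40" --pt "2 -0.5 198 0 0 0 255" --pt "2 -0.5 198 0 0 0 255" --pt "2 -0.5 198 0 0 0 255" --pt "2 -0.5 198 0 0 0 255" --pt "2 -0.5 198 0 0 0 255" --pt "2 -0.5 188 0 0 0 255" --pt "2 -0.5 160 0 0 0 255" --pt "2 -0.5 110 0 0 0 255" --pt "2 -0.5 60 0 0 0 255" --pt "2 -0.5 0 0 0 0 255" --pt "2 -0.5 0 0 0 0 255" --pt "2 -0.5 0 0 0 0 255"

```text
t: 36.72
tcp_pos: [447.7, 365.6, 234.6]
tcp_rot: [2.774, 1.475, -0.001]
ft_force: [-0.1, 0.6, -1.6]
finger_gap: 48.7
gripper_force: 30.0
```

```bash
python3 go.py 330,180,235,-34 330,-60,235,-34 420,-200,240,-34 593.4,-283.5,250,-34
```

```text
now [447.7 365.6 234.6] yaw -33.98054904048342 q [0.6 0.3 1.4 0.  1.4 1.2] F [-0.1  0.6 -1.6] gap 48.71478104213701 t 36.725
330,180,235,-34 -> [-219.7    6.1   -0.2] [-0.  0.  0.]
330,-60,235,-34 -> [-418.7  140.3   -0.1] [-0.  0.  0.]
420,-200,240,-34 -> [-484.5  293.1   -5.1] [-0.  0.  0.]
593.4,-283.5,250,-34 -> [-456.9  483.6  -15.2] [-0.  0.  0.]
```

Emit:
servo_tool --pt "-60 2 0 0 0 0 255" --pt "-120 4 0 0 0 0 255" --pt "-170 5 0 0 0 0 255" --pt "-220 6 0 0 0 0 255" --pt "-270 40 0 0 0 0 255" --pt "-320 74 0 0 0 0 255" --pt "-370 107 0 0 0 0 255" --pt "-419 140 0 0 0 0 255" --pt "-441 191 -2 0 0 0 255" --pt "-463 242 -4 0 0 0 255" --pt "-485 293 -10 0 0 0 255" --pt "-490 345 -20 0 0 0 255" --pt "-495 395 -25 0 0 0 255" --pt "-500 445 -25 0 0 0 255" --pt "-504 484 -25 0 0 0 255" --pt "-504 484 -25 0 0 0 255" --pt "-504 484 -25 0 0 0 255" --pt "-504 484 -25 0 0 0 255"

```text
t: 38.98
tcp_pos: [567.4, -321.8, 260.3]
tcp_rot: [-2.773, -1.476, -0.0]
ft_force: [-0.0, -0.0, -1.6]
finger_gap: 48.9
gripper_force: 30.0
```

```bash
python3 inj.py; python3 go.py 593.4,-283.5,119,-34
```

```text
[323.5 102.5  27.4] rel jar world [25.2 38. ] tool xy [45.6 -0.3]
now [ 567.5 -321.9  260.5] yaw -33.960917059136136 q [-0.6  0.5  1.1  0.   1.5  0. ] F [-0.5  0.1 -1.5] gap 48.88354122487157 t 39.025
593.4,-283.5,119,-34 -> [ 46.3   0.  141.5] [ 0. -0.  0.]
```

Emit:
servo_tool --pt "0 0 30 0 0 0 255" --pt "0 0 55 0 0 0 255" --pt "0 0 75 0 0 0 255" --pt "0 0 95 0 0 0 255" --pt "0 0 112 0 0 0 255" --pt "0 0 125 0 0 0 255" --pt "0 0 134 0 0 0 255" --pt "0 0 138 0 0 0 255" --pt "0 0 140 0 0 0 255" --pt "0 0 141 0 0 0 255" --pt "0 0 141.5 0 0 0 255" --pt "0 0 141.5 0 0 0 255"

```text
t: 40.52
tcp_pos: [568.0, -322.5, 118.9]
tcp_rot: [2.773, 1.475, 0.0]
ft_force: [-0.9, 0.1, -0.4]
finger_gap: 48.9
gripper_force: 30.0
```

Emit:
servo_tool --pt "0 0 0.5 0 0 0 255" --pt "0 0 1 0 0 0 255" --pt "0 0 1 0 0 0 255"

```text
t: 40.9
tcp_pos: [568.1, -322.5, 118.7]
tcp_rot: [2.773, 1.475, 0.001]
ft_force: [-3.5, 1.6, 8.2]
finger_gap: 49.0
gripper_force: 30.0
```

Emit:
servo_tool --pt "0 0 0.5 0 0 0 200" --pt "0 0 0.5 0 0 0 75" --pt "0 0 0.5 0 0 0 75" --pt "0 0 0.5 0 0 0 75" --pt "0 0 0.5 0 0 0 75" --pt "0 0 -10 0 0 0 75" --pt "0 0 -40 0 0 0 75" --pt "0 0 -90 0 0 0 75" --pt "0 0 -130 0 0 0 75" --pt "30 0 -168 0 0 0 75" --pt "30 0 -168 0 0 0 75" --pt "30 0 -168 0 0 0 75"

```text
t: 42.4
tcp_pos: [584.3, -297.6, 284.9]
tcp_rot: [-2.773, -1.475, 0.001]
ft_force: [-0.4, -1.0, -0.5]
finger_gap: 66.1
gripper_force: 0.0
```

```bash
python3 inj.py; python3 go.py 420,-200,260,-34 330,-60,235,-34  320,180,235,-34 369.5,351,235,-34
```

```text
[325.5 133.5  22.1] rel jar world [27.1 36.1] tool xy [45.1  2.2]
[323.5 215.5  21. ] rel jar world [-24.9 -37.5] tool xy [-45.    0.3]
now [ 584.1 -297.8  284.4] yaw -33.995564392593614 q [-0.5  0.5  1.1 -0.   1.6  0.1] F [0.3 0.3 0.3] gap 66.30025350044473 t 42.45
420,-200,260,-34 -> [ -10.7 -190.7   24.7] [-0.  0.  0.]
330,-60,235,-34 -> [  55.1 -343.6   50. ] [-0.  0.  0.]
320,180,235,-34 -> [ 248.5 -486.    50.2] [-0.  0.  0.]
369.5,351,235,-34 -> [ 417.9 -540.6   50.3] [-0.  0.  0.]
```

Balls 1 and 2 sit at (45,2) and (−45,0). Now ball C.

Emit:
servo_tool --pt "0 -55 5 0 0 0 60" --pt "-5 -110 15 0 0 0 40" --pt "-10 -165 25 0 0 0 40" --pt "0 -215 35 0 0 0 40" --pt "20 -265 45 0 0 0 40" --pt "40 -315 50 0 0 0 40" --pt "65 -350 50 0 0 0 40" --pt "113 -385 50 0 0 0 40" --pt "161 -420 50 0 0 0 40" --pt "209 -455 50 0 0 0 40" --pt "248 -486 50 0 0 0 40" --pt "305 -504 50 0 0 0 40" --pt "362 -522 50 0 0 0 40" --pt "418 -540 50 0 0 0 40" --pt "418 -540 50 0 0 0 40" --pt "418 -540 50 0 0 0 40" --pt "418 -540 50 0 0 0 40"

```text
t: 44.58
tcp_pos: [370.5, 349.8, 235.8]
tcp_rot: [2.774, 1.474, 0.0]
ft_force: [0.2, 0.7, -0.6]
finger_gap: 79.3
gripper_force: 0.0
```

```bash
python3 balls.py|grep C; python3 go.py 369.5,351,37,-34
```

```text
C pred [323.1 184.7] r 20.97282124094473 [(array([323.5, 183.5]), np.float32(18.8), array([371.7, 351.4,  39. ]))]
now [370.5 349.9 235.9] yaw -34.04499639601197 q [ 0.7  0.2  1.6 -0.   1.3  1.3] F [-0.6 -0.6  0.8] gap 79.5840533797596 t 44.625
369.5,351,37,-34 -> [  0.2  -1.5 198.9] [ 0. -0. -0.]
```

Emit:
servo_tool --pt "1 0 50 0 0 0 40" --pt "1 0 100 0 0 0 40" --pt "1 0 150 0 0 0 40" --pt "1 0 188 0 0 0 40" --pt "1 0 198.5 0 0 0 40" --pt "1 0 198.5 0 0 0 40" --pt "1 0 198.5 0 0 0 255" --pt "1 0 198.5 0 0 0 255" --pt "1 0 198.5 0 0 0 255" --pt "1 0 198.5 0 0 0 255" --pt "1 0 198.5 0 0 0 255" --pt "1 0 188 0 0 0 255" --pt "1 0 160 0 0 0 255" --pt "1 0 110 0 0 0 255" --pt "1 0 60 0 0 0 255" --pt "1 0 0 0 0 0 255" --pt "1 0 0 0 0 0 255" --pt "1 0 0 0 0 0 255"

```text
t: 46.88
tcp_pos: [370.7, 351.2, 235.4]
tcp_rot: [2.774, 1.475, -0.001]
ft_force: [0.6, -0.7, -1.5]
finger_gap: 48.9
gripper_force: 30.0
```

```bash
python3 go.py 320,180,235,-34 330,-60,235,-34 420,-200,240,-34 593.4,-283.5,260,-34
```

```text
now [370.7 351.2 235.4] yaw -33.99285212704803 q [ 0.7  0.2  1.6 -0.   1.3  1.3] F [ 0.6 -0.7 -1.5] gap 48.90872553395355 t 46.875
320,180,235,-34 -> [-170.3   53.7    0.4] [-0.  0.  0.]
330,-60,235,-34 -> [-363.7  196.1    0.5] [-0.  0.  0.]
420,-200,240,-34 -> [-429.4  349.    -4.5] [-0.  0.  0.]
593.4,-283.5,260,-34 -> [-401.7  539.5  -24.5] [-0.  0.  0.]
```

Emit:
servo_tool --pt "-57 18 0 0 0 0 255" --pt "-114 36 0 0 0 0 255" --pt "-170 54 0 0 0 0 255" --pt "-218 90 0 0 0 0 255" --pt "-267 125 0 0 0 0 255" --pt "-316 160 0 0 0 0 255" --pt "-364 196 0 0 0 0 255" --pt "-386 247 -2 0 0 0 255" --pt "-408 298 -4 0 0 0 255" --pt "-429 349 -10 0 0 0 255" --pt "-422 405 -20 0 0 0 255" --pt "-415 460 -25 0 0 0 255" --pt "-408 515 -25 0 0 0 255" --pt "-402 567 -25 0 0 0 255" --pt "-402 567 -25 0 0 0 255" --pt "-402 567 -25 0 0 0 255" --pt "-402 567 -25 0 0 0 255"

```text
t: 49.0
tcp_pos: [615.8, -298.2, 261.2]
tcp_rot: [2.773, 1.475, 0.0]
ft_force: [0.3, -0.4, -1.2]
finger_gap: 49.0
gripper_force: 30.0
```

```bash
python3 inj.py; python3 go.py 593.4,-283.5,119,-34
```

```text
[296.5 152.5  25.2] rel jar world [25.5 37.4] tool xy [45.3  0.2]
[298.5 238.5  22.8] rel jar world [-25.4 -38.1] tool xy [-45.8   0.2]
[257.5 164.5  25.2] rel jar world [-13.6  49.5] tool xy [ 33.4 -39. ]
[261.5 212.5  25.2] rel jar world [-40.6   7.2] tool xy [-16.8 -37.7]
now [ 615.9 -298.2  261.5] yaw -33.97458431031383 q [-0.5  0.6  1.  -0.   1.5  0.1] F [ 0.1  0.2 -2.6] gap 49.02725617368058 t 49.05
593.4,-283.5,119,-34 -> [ -0.4 -27.  142.5] [ 0. -0.  0.]
```

Emit:
servo_tool --pt "0 1 30 0 0 0 255" --pt "0 1 55 0 0 0 255" --pt "0 1 75 0 0 0 255" --pt "0 1 95 0 0 0 255" --pt "0 1 112 0 0 0 255" --pt "0 1 125 0 0 0 255" --pt "0 1 134 0 0 0 255" --pt "0 1 139 0 0 0 255" --pt "0 1 141 0 0 0 255" --pt "0 1 142 0 0 0 255" --pt "0 1 142.5 0 0 0 255" --pt "0 1 142.5 0 0 0 255"

```text
t: 50.55
tcp_pos: [617.6, -299.2, 118.7]
tcp_rot: [2.773, 1.475, 0.001]
ft_force: [-1.8, 0.4, 2.0]
finger_gap: 48.8
gripper_force: 30.0
```

Emit:
servo_tool --pt "0 0 0.5 0 0 0 255" --pt "0 0 1 0 0 0 255" --pt "0 0 1 0 0 0 255"

```text
t: 50.92
tcp_pos: [617.6, -299.2, 118.5]
tcp_rot: [2.773, 1.475, 0.001]
ft_force: [-4.6, 2.1, 10.2]
finger_gap: 48.9
gripper_force: 30.0
```

Emit:
servo_tool --pt "0 0 0.5 0 0 0 200" --pt "0 0 0.5 0 0 0 92" --pt "0 0 0.5 0 0 0 92" --pt "0 0 0.5 0 0 0 92" --pt "0 0 0.5 0 0 0 92" --pt "0 0 -10 0 0 0 92" --pt "0 0 -40 0 0 0 92" --pt "0 0 -90 0 0 0 92" --pt "0 0 -130 0 0 0 92" --pt "0 -28 -165 0 0 0 92" --pt "0 -28 -165 0 0 0 92" --pt "0 -28 -165 0 0 0 92"

```text
t: 52.42
tcp_pos: [594.1, -283.5, 281.9]
tcp_rot: [-2.773, -1.475, 0.0]
ft_force: [0.8, 0.1, -0.2]
finger_gap: 59.9
gripper_force: 0.0
```

```bash
python3 inj.py
cat > lid.py <<'E'
from h import *
np.set_printoptions(precision=1,suppress=True)
T=camera_info("top");f=grab_frame("top");cv2.imwrite("pics/lt.png",f[:,:,::-1])
u,v=proj(T,(338,112,20)).astype(int);x0,y0=u-70,v-60
h=cv2.cvtColor(f,cv2.COLOR_RGB2HSV)[y0:v+60,x0:u+70]
g=cv2.cvtColor(f,cv2.COLOR_RGB2GRAY)[y0:v+60,x0:u+70]
r=378.3*89/1055
ci=cv2.HoughCircles(g,cv2.HOUGH_GRADIENT,1,60,param1=80,param2=12,minRadius=int(r*.9),maxRadius=int(r*1.1))
print("r",r)
if ci is not None:
    for q in ci[0][:3]:print(q+[x0,y0,0],plane(T,q[0]+x0,q[1]+y0,16))
E
python3 lid.py; python3 go.py 420,-200,250,-60 330,-120,230,-90 320,-30,150,-90 320,100,150,-90
```

```text
[349.5 192.5  23.1] rel jar world [ 23.7 -16.4] tool xy [-0.4 28.9]
[318.5 149.5  24.3] rel jar world [21.8 40.8] tool xy [46.  -4.7]
[322.5 231.5  21. ] rel jar world [-26.  -37.7] tool xy [-45.8  -0.5]
[285.5 204.5  25.4] rel jar world [-42.1  11.4] tool xy [-14.  -41.3]
[349.5 146.5  22.1] rel jar world [50.5 25.3] tool xy [49.2 27.7]
r 31.913459715639814
[282.5 258.5  31.9] [336.1 116.1  16. ]
now [ 594.1 -283.5  280.8] yaw -33.98337914082221 q [-0.5  0.5  1.1 -0.   1.5  0.1] F [ 0.7 -0.1 -0.2] gap 60.071223939051826 t 52.525
420,-200,250,-60 -> [ -28.1 -191.    31.2] [-0.   0.   0.5]
330,-120,230,-90 -> [ -12.  -310.3   51.4] [-0.  0.  1.]
320,-30,150,-90 -> [  57.  -368.8  131.5] [-0.  0.  1.]
320,100,150,-90 -> [ 164.8 -441.4  131.6] [-0.  0.  1.]
```

All three balls are in the jar: (0,29), (46,−2) and (−46,0). The lid is still near (336,116). I'll move above it.

Emit:
servo_tool --pt "-8 -55 8 0 0 0.1 60" --pt "-15 -110 18 0 0 0.25 0" --pt "-22 -150 25 0 0 0.4 0" --pt "-28 -191 31 0 0 0.55 0" --pt "-22 -240 40 0 0 0.7 0" --pt "-15 -285 48 0 0 0.85 0" --pt "-12 -310 55 0 0 0.977 0" --pt "20 -340 90 0 0 0.977 0" --pt "57 -369 131 0 0 0.977 0" --pt "110 -405 131 0 0 0.977 0" --pt "165 -441 131 0 0 0.977 0" --pt "165 -441 131 0 0 0.977 0" --pt "165 -441 131 0 0 0.977 0" --pt "165 -441 131 0 0 0.977 0"

```text
t: 54.28
tcp_pos: [320.8, 98.7, 150.9]
tcp_rot: [3.141, -0.002, -0.001]
ft_force: [0.7, 0.2, 0.4]
finger_gap: 93.9
gripper_force: 0.0
```

```bash
cat > lw.py <<'E'
from h import *
np.set_printoptions(precision=1,suppress=True)
c=camera_info("wrist");f=grab_frame("wrist");cv2.imwrite("pics/lw.png",f[:,:,::-1])
g=cv2.cvtColor(f,cv2.COLOR_RGB2GRAY)
for nm,z,rr in(("knob",58,16),("flange",20,89)):
    P=np.array((337,114,z));uv=proj(c,P);r=rr/np.linalg.norm(P-c["cam_to_world"][:3,3])*c["K"][0,0];print(nm,"pred",uv,r)
    gg=g.copy()
    ci=cv2.HoughCircles(gg,cv2.HOUGH_GRADIENT,1,40,param1=60,param2=13,minRadius=int(r*.85),maxRadius=int(r*1.2))
    if ci is not None:
        for q in ci[0]:
            W=plane(c,q[0],q[1],z)
            if np.hypot(*(W-P)[:2])<50:print("  ",q,W)
E
python3 lw.py; python3 go.py 337,113,53,-90
```

```text
knob pred [305.3 192.9] 18.71306156379129
   [307.5 192.5  15.5] [337.3 112.1  58. ]
flange pred [307.4 183.4] 91.34548270017589
   [310.5 177.5  87.8] [342.8 111.   20. ]
now [320.9  98.6 150.9] yaw -90.11164725369854 q [ 0.2 -0.1  2.1 -0.   1.1  1.8] F [-0.6 -0.3 -0.1] gap 93.98821585087344 t 54.325
337,113,53,-90 -> [ 16.1 -14.4  97.9] [ 0.  0. -0.]
```

View pics/lw.png

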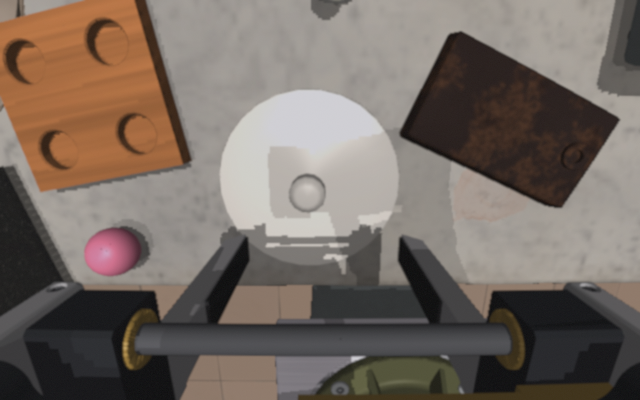

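The rest is empty. The lid lies flat with its knob at (307,193), i.e. (337.3, 112). I'll grasp it.

Emit:
servo_tool --pt "16.5 -13.5 30 0 0 0 0" --pt "16.5 -13.5 70 0 0 0 0" --pt "16.5 -13.5 95 0 0 0 0" --pt "16.5 -13.5 98.5 0 0 0 0" --pt "16.5 -13.5 98.5 0 0 0 0" --pt "16.5 -13.5 98.5 0 0 0 255" --pt "16.5 -13.5 98.5 0 0 0 255" --pt "16.5 -13.5 98.5 0 0 0 255" --pt "16.5 -13.5 98.5 0 0 0 255" --pt "16.5 -13.5 98.5 0 0 0 255" --pt "16.5 -13.5 98.5 0 0 0 255" --pt "16.5 -13.5 98.5 0 0 0 255" --pt "16.5 -13.5 94 0 0 0 255" --pt "16.5 -13.5 75 0 0 0 255" --pt "16.5 -13.5 50 0 0 0 255" --pt "16.5 -13.5 50 0 0 0 255" --pt "16.5 -13.5 50 0 0 0 255" --grip_force 40

```text
t: 56.45
tcp_pos: [336.7, 113.3, 100.3]
tcp_rot: [3.141, 0.001, -0.001]
ft_force: [0.4, 0.1, -5.5]
finger_gap: 31.2
gripper_force: 40.0
```

```bash
python3 go.py 335,-120,105,-90 330,-200,200,-90 400,-260,285,-90 593.4,-283.5,260,-90
```

```text
now [336.7 113.3 100.3] yaw -89.95707023589713 q [0.2 0.  2.2 0.  1.  1.8] F [ 0.4  0.1 -5.5] gap 31.222491627521215 t 56.45
335,-120,105,-90 -> [ -1.9 233.3  -4.7] [0. 0. 0.]
330,-200,200,-90 -> [ -7.  313.3 -99.7] [0. 0. 0.]
400,-260,285,-90 -> [  62.9  373.3 -184.7] [0. 0. 0.]
593.4,-283.5,260,-90 -> [ 256.3  397.  -159.9] [0. 0. 0.]
```

Emit:
servo_tool --pt "0 55 -5 0 0 0 255" --pt "0 110 -5 0 0 0 255" --pt "0 165 -5 0 0 0 255" --pt "-2 220 -5 0 0 0 255" --pt "-4 260 -40 0 0 0 255" --pt "-7 290 -80 0 0 0 255" --pt "-7 313 -125 0 0 0 255" --pt "20 345 -165 0 0 0 255" --pt "63 373 -187 0 0 0 255" --pt "113 380 -187 0 0 0 255" --pt "163 386 -187 0 0 0 255" --pt "213 392 -187 0 0 0 255" --pt "245 396 -175 0 0 0 255" --pt "256 397 -160 0 0 0 255" --pt "256 397 -160 0 0 0 255" --pt "256 397 -160 0 0 0 255" --pt "256 397 -160 0 0 0 255"

```text
t: 58.58
tcp_pos: [593.0, -283.6, 262.2]
tcp_rot: [3.141, 0.001, 0.002]
ft_force: [0.0, -0.1, -4.2]
finger_gap: 31.6
gripper_force: 40.0
```

```bash
cat > fitlid.py <<'E'
from h import *
import sys
np.set_printoptions(precision=1,suppress=True)
o=status.get_obs();p=o["tcp_pos"];z=float(sys.argv[1]) if len(sys.argv)>1 else p[2]-51.5+14
cs=[(p[0],p[1])]
for nm in("wrist","top"):
  c=camera_info(nm);im=grab_frame(nm);cv2.imwrite(f"pics/f_{nm}.png",im[:,:,::-1])
  g=cv2.GaussianBlur(cv2.cvtColor(im,cv2.COLOR_RGB2GRAY),(3,3),0).astype(np.float32);pts=[]
  for a in np.radians(np.arange(0,360,4)):
    rs=np.arange(80,98,.5);uv=np.array([proj(c,(p[0]+r*np.cos(a),p[1]+r*np.sin(a),z)) for r in rs],np.float32)
    v=cv2.remap(g,uv[:,:1],uv[:,1:],cv2.INTER_LINEAR)[:,0];d=-np.gradient(v);i=d.argmax()
    if d[i]>4 and 0<i<len(rs)-1:pts.append((p[0]+rs[i]*np.cos(a),p[1]+rs[i]*np.sin(a)))
  P=np.array(pts)
  if len(P)<8:print(nm,len(P));continue
  for _ in range(8):
    A=np.c_[2*P,np.ones(len(P))];s=np.linalg.lstsq(A,(P**2).sum(1),rcond=None)[0];R=np.sqrt(s[2]+s[0]**2+s[1]**2)
    e=np.hypot(*(P-s[:2]).T)-R;P=P[abs(e)<max(1,2*e.std())]
  print(nm,"lid centre",s[:2],"minus tcp",s[:2]-p[:2],"R",R,"n",len(P),"rms",e.std())
E
python3 fitlid.py; python3 go.py 593.4,-283.5,206,-90
```

```text
wrist lid centre [ 591.3 -283.5] minus tcp [-1.7  0.1] R 88.37604452832629 n 47 rms 0.29917602952963457
top lid centre [ 593.2 -283.4] minus tcp [0.2 0.2] R 89.51685529308553 n 17 rms 0.40722982520502504
now [ 593.2 -283.6  262. ] yaw -89.97676704754969 q [-0.5  0.5  1.1 -0.   1.5  1.1] F [-1.   0.3 -4.6] gap 31.31960213561917 t 58.675
593.4,-283.5,206,-90 -> [ 0.2 -0.1 56. ] [ 0. -0.  0.]
```

Emit:
servo_tool --pt "1.8 -0.8 20 0 0 0 255" --pt "1.8 -0.8 38 0 0 0 255" --pt "1.8 -0.8 43 0 0 0 255" --pt "1.8 -0.8 46 0 0 0 255" --pt "1.8 -0.8 49 0 0 0 255" --pt "1.8 -0.8 51 0 0 0 255" --pt "1.8 -0.8 53 0 0 0 255" --pt "1.8 -0.8 53 0 0 0 255" --pt "1.8 -0.8 53 0 0 0 255"

```text
t: 59.8
tcp_pos: [595.3, -282.7, 208.2]
tcp_rot: [3.142, 0.001, 0.0]
ft_force: [-0.0, -0.8, -5.2]
finger_gap: 31.5
gripper_force: 40.0
```

Emit:
servo_tool --pt "0 0 0.7 0 0 0 255" --pt "0 0 1.4 0 0 0 255" --pt "0 0 1.9 0 0 0 255" --pt "0 0 1.9 0 0 0 255"

```text
t: 60.3
tcp_pos: [595.4, -282.7, 207.6]
tcp_rot: [3.141, 0.001, 0.002]
ft_force: [-4.0, 1.7, 7.4]
finger_gap: 31.3
gripper_force: 40.0
```

Seated (force reversed at z = 207.6, lid origin ≈ 155). Releasing and rising.

Emit:
servo_tool --pt "0 0 0.5 0 0 0 200" --pt "0 0 0.5 0 0 0 0" --pt "0 0 0.5 0 0 0 0" --pt "0 0 0.5 0 0 0 0" --pt "0 0 0.5 0 0 0 0" --pt "0 0 0.5 0 0 0 0" --pt "0 0 -15 0 0 0 0" --pt "0 0 -50 0 0 0 0" --pt "-30 0 -110 0 0 0 0" --pt "-30 0 -110 0 0 0 0" --pt "-30 0 -110 0 0 0 0"

```text
t: 61.68
tcp_pos: [565.3, -282.7, 316.7]
tcp_rot: [3.141, 0.001, 0.001]
ft_force: [0.4, -0.3, -1.3]
finger_gap: 94.0
gripper_force: 0.0
```

```bash
cat > fin.py <<'E'
from h import *
np.set_printoptions(precision=2,suppress=True)
c=camera_info("wrist");im=grab_frame("wrist");cv2.imwrite("pics/fin.png",im[:,:,::-1])
p=(593.4,-283.5);g=cv2.GaussianBlur(cv2.cvtColor(im,cv2.COLOR_RGB2GRAY),(3,3),0).astype(np.float32)
for z in (164,169,174):
  pts=[]
  for a in np.radians(np.arange(0,360,4)):
    rs=np.arange(80,98,.5);uv=np.array([proj(c,(p[0]+r*np.cos(a),p[1]+r*np.sin(a),z)) for r in rs],np.float32)
    v=cv2.remap(g,uv[:,:1],uv[:,1:],cv2.INTER_LINEAR)[:,0];d=-np.gradient(v);i=d.argmax()
    if d[i]>4 and 0<i<len(rs)-1:pts.append((p[0]+rs[i]*np.cos(a),p[1]+rs[i]*np.sin(a)))
  P=np.array(pts)
  for _ in range(8):
    A=np.c_[2*P,np.ones(len(P))];s=np.linalg.lstsq(A,(P**2).sum(1),rcond=None)[0];R=np.sqrt(s[2]+s[0]**2+s[1]**2)
    e=np.hypot(*(P-s[:2]).T)-R;P=P[abs(e)<max(1,2*e.std())]
  print(z,"lid",s[:2],"R",R,len(P),e.std())
# gear knob: dark blob near its place
h=cv2.cvtColor(im,cv2.COLOR_RGB2GRAY);u,v=proj(c,(398,-277.5,60)).astype(int)
m=(h[v-25:v+25,u-25:u+25]<45).astype(np.uint8);k,l,st,ce=cv2.connectedComponentsWithStats(m)
if k>1:
    i=1+st[1:,4].argmax();q=ce[i]+[u-25,v-25];print("knob",q,st[i],plane(c,*q,60))
# amber bottle and white bottle cap in top view
T=camera_info("top");t=grab_frame("top");cv2.imwrite("pics/fint.png",t[:,:,::-1]);H=cv2.cvtColor(t,cv2.COLOR_RGB2HSV)
for n,m,lo in(("amber",(H[...,0]<20)&(H[...,1]>120)&(H[...,2]<160),(180,110,265,180)),("blue",(H[...,0]>100)&(H[...,0]<125)&(H[...,1]>120),(165,110,320,150))):
    x0,y0,x1,y1=lo;k,l,st,ce=cv2.connectedComponentsWithStats(m[y0:y1,x0:x1].astype(np.uint8))
    for i in range(1,k):
        if st[i,4]>25:print(n,ce[i]+[x0,y0],st[i,2:],plane(T,*(ce[i]+[x0,y0]),70 if n=="amber" else 138))
E
python3 fin.py
```

```text
164 lid [ 592.93 -282.48] R 89.93764218117663 67 0.3321952721997065
169 lid [ 593.68 -282.43] R 88.44299189995354 68 0.33221528543397705
174 lid [ 594.53 -282.5 ] R 87.08207124618777 65 0.30369977748556176
knob [319.09 284.13] [ 17  16  17  20 246] [ 396.97 -276.65   60.  ]
amber [231.43 144.51] [ 26  24 310] [644.76 248.81  70.  ]
blue [303.12 126.7 ] [ 23  27 198] [672.2  53.  138. ]
blue [179.7  134.64] [ 12  12 108] [654.63 363.72 138.  ]
blue [314.45 145.1 ] [13 11 93] [624.73  24.83 138.  ]
```

The lid is centred within about 1 mm and at seated height, the gear knob is at x = 397 (neutral), and both bottles stand in the tray. The arm touches nothing, so I'm handing in.

```bash
python3 -c "
from rig import ctrl
print(ctrl.job_done())"
```

```text
the job is handed in; nothing more can be done
None
```

The job is handed in, with no verdict shown: my last measurements put the rod in neutral, all three balls on the jar floor, the lid seated within about 1 mm of centre and the amber bottle standing in the tray, and the white bottle and measuring cylinder still in place.

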